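# Sort two turntables by feel and set the vase turning on the free one

## Task

One of the two small turntables has a gummed-up bearing. First push each of them slowly round by its rim knob, about 60 degrees or more and never with more than about 20 N, to feel which runs free and which drags; then lift the vase out of the blue tray by its neck and set it gently, upright, on the free-running turntable with its hollow foot fully down over the centre boss. Last, let go of the vase and give that turntable a light push at its knob so that it runs on by itself with the vase for a moment; leave the other crockery where it stands.

Things in the scene. Friction and masses are not known exactly. Their poses are not given: they have to be found in the camera images.
- turntable_a: One turntable's steel foot, 124 mm across, fixed to the bench; origin on the bench under the axis. Only drag tells the two apart: one runs free (under 1 N at the knob; pushed off at 100 mm/s it runs on about a second), the other drags and stops at once when let go (about 4 N at the knob to move it at all, 7 N at a steady 30 mm/s, about 20 N at 150 mm/s).
- turntable_b: The foot of the other turntable, exactly alike to look at; origin on the bench under its axis.
- wheel_a (a joint): Angle (rad) of turntable_a's disc about its vertical axis, growing counter-clockwise seen from above, no end stops. Starts within 0.2 of zero.
- wheel_b (a joint): The same for turntable_b's disc.
- wheel_a_centre (a point): On the axis of turntable_a's disc, level with the disc's flat top (65 mm above the bench). Disc 190 mm across, 10 mm thick. In the middle stands a round black centring boss, 37 mm across and 6 mm high with a 2 mm chamfer.
- wheel_b_centre (a point): The same point of turntable_b.
- wheel_a_knob (a point): Centre, half-way up, of turntable_a's upright black rim knob: a cylinder 14 mm across and 30 mm high standing on the disc, 82 mm from the axis (this point is 15 mm above the disc's top). It turns with the disc and is firm on it.
- wheel_b_knob (a point): The same point of turntable_b's rim knob.
- vase_centre (a point): Centre, half-way up, of the white blue-banded vase: 114 mm tall, widest 74 mm (38 mm up), neck 22 mm across from 82 to 106 mm above its underside, lip 28 mm; about 0.25 kg; z up its axis. Its foot is a hollow ring, 57 mm outside, 42 mm inside, 12 mm deep: 2.5 mm to spare all round the boss. Stands in the blue tray (170 x 150 mm, rim 22 mm high, floor 5 mm above the bench).
- vase_foot (a point): Middle of the vase's underside, on its axis, 57 mm below its centre; when seated it lies at the turntable's centre point.
- lidded_cup: Bystander: white lidded cup with a blue band, 80 mm across, 68 mm high, loose; origin at the middle of its underside.
- tea_bowl: Bystander: terracotta bowl, 84 mm across, 50 mm high, loose; origin at the middle of its underside.
- sake_jar: Bystander: small green jar, 72 mm across, 85 mm high, loose; origin at the middle of its underside.
Things that resemble listed ones, but are neither listed nor needed, are in the scene too. What is shaped like the turntable_b but brown or red is not meant.

How it is judged:
By the outcome, as a careful person would: the job done as asked, in the order asked, and still so for the second after the job is handed in, with the robot touching nothing.
It also fails if it takes over 72 s, if anything falls off the work surface, if the arm or the gripper's body presses on something with over 40 N, if the wrist force passes 120 N, or if a joint passes its speed limit or range.

## Robot

A 6-joint arm with a two-finger parallel gripper is mounted at the origin on the work surface. World frame = base frame: x ahead of the robot, y to its left, z up, the work surface at z = 0. Lengths are in mm, angles in rad, forces in N, time in s.
With the tool pointing down it reaches from about 350 to 875 mm from the base axis. Payload 4.2 kg.
Tool frame: the origin (TCP) lies midway between the tips of the shut fingers; the grasp point (between the pads) lies 19 mm behind it; z points along the fingers, y is the direction in which the jaws open and shut (so a half turn about z gives the same grasp; the last joint's range is limited). The gripper opens to 85 mm and grips with 20 to 120 N. Pads are 22 mm wide; open, the fingers measure 114 mm over their backs; the gripper's body (76 mm by 85 mm) begins 54 mm behind the grasp point. The pads swing forward as they close: fully open they stand 13 mm farther back than shut.
Start: joints at [1.541, 0.385, 0.008, 0, -1.194, -0.259], TCP at [177.969, 599.104, 208.812] pointing down, gripper open.
Joint ranges: [-3.14, 3.14], [-1.21, 2.06], [-1.07, 1.41], [-3.16, 2.05], [-2.99, -0.16], [-3.1, 3.1]. Speed limits (rad/s): [2.79, 2.79, 3.14, 3.14, 3.14, 3.14].

## Interface

Orientations are given as a unit quaternion [x, y, z, w].
In Python, from bench import arm gives the robot as it stands.
- The arm moves only by the tool servo_tool, never from a script. Its argument "rows" is a list of rows, each an object of numbers: "fingers": the finger opening in cm, from 0 to 8.54; "x", "y", "z": the shift along the tool's x, y, z in cm; "turn": the turn about the tool's z in degrees. A call has 1 to 10 rows; each row shifts and turns the commanded pose from where the row before left it, along the tool's axes as they then stand; what a row does not reach is not made up. A row lasts 1/12 s, in which the tool goes at most 41.7 mm and 7.16 degrees, less where a joint would pass 70% of its speed; a pose out of reach is approached as far as the arm can. A call is refused whole if a number of a shift passes 4.17 or a number of a turn 7.16, either way. A call with a gripper value outside its range is refused whole. The fingers move at their own pace and stop on an object; the grip force is fixed at half the most. Time passes only in rows, so rows that do not move let the fingers close. It gives the time, the measured TCP pose, the force and the opening at its end, in the units of the state.
- arm.read_state(): the state, without advancing time (a new reading comes with each control period).
- arm.get_image(name): name is "scene" or "side" or "wrist"; returns (picture, depth): 400x640x3 uint8, red, green, blue; 400x640 float32, mm along the optical axis (not along the pixel's ray), 0 where there is no reading.
- arm.camera_model(name): a dict with "fx", "fy", "cx", "cy" (pixels), "k1" (the pictures are not rectified: a ray, as slopes to the right and down, at radius r is drawn at 1 + k1 r^2 times it, then the intrinsics apply), "pose" (4x4, takes a point from camera to world coordinates). Camera axes: x right, y down, z forward; pixel columns grow to the right and rows downward; lengths in mm; the calibration is good to about 2 mm. A picture is of the moment at which its call begins: read the wrist's pose just before it. camera_model takes no time and is no camera call; for the wrist camera it gives the pose at the moment of the call.
- arm.job_done(): hands the job in, once; it reports no verdict.
The state is a dict: "clock": time; "joints": joint angles; "joint_vel": joint speeds; "joint_efforts": joint torques, N m; "position": TCP position; "ee_rot": TCP orientation; "contact_force": force on the tool from outside, world axes, zero at the start; "wrist_torque": the same for the moment, N m; "gripper_width": finger opening in mm.
Only numpy, scipy, OpenCV 4.12 (cv2) and the standard library are available. Lean on these libraries where they do the work, as an engineer would, in place of code of your own. Each camera call takes 0.05 s, during which the arm holds its last target.

## Working session

There is one attempt and no reset: what is moved stays moved. The work goes in short steps, Python scripts to look and compute and a tool call to move; the robot and the scene stay as the last step left them, time stands still between calls to the robot, and variables do not carry over. Pictures are saved under pics/ and viewed, and the job is handed in when it is done.

Besides the shell and the picture viewer there is one more tool, called after "Request:" as a command line: name --argument value ..., lists and objects as JSON in quotes. servo_tool: Moves the arm, as the interface text tells. Its arguments: {"type":"object","properties":{"rows":{"type":"array","items":{"type":"object","properties":{"fingers":{"type":"number"},"x":{"type":"number"},"y":{"type":"number"},"z":{"type":"number"},"turn":{"type":"number"}}}}},"required":["rows"]}

```bash
ls; mkdir -p pics
cat > h.py <<'E'
import numpy as np, cv2
from bench import arm
def grab(name,tag):
    m=arm.camera_model(name)
    p,d=arm.get_image(name)
    cv2.imwrite(f'pics/{tag}.png',cv2.cvtColor(p,cv2.COLOR_RGB2BGR))
    np.savez(f'pics/{tag}.npz',p=p,d=d,K=[m['fx'],m['fy'],m['cx'],m['cy'],m['k1']],T=np.array(m['pose']))
    return p,d,m
def load(tag):
    z=np.load(f'pics/{tag}.npz');return z['p'],z['d'],z['K'],z['T']
def rays(K,uv):
    fx,fy,cx,cy,k1=K
    uv=np.asarray(uv,float).reshape(-1,1,2)
    return cv2.undistortPointsIter(uv,np.array([[fx,0,cx],[0,fy,cy],[0,0,1.]]),np.array([k1,0,0,0.]),None,None,(3,50,1e-9)).reshape(-1,2)
def world(K,T,uv,d):
    s=rays(K,uv);d=np.asarray(d,float).reshape(-1,1)
    c=np.hstack([s*d,d]);return c@T[:3,:3].T+T[:3,3]
def onplane(K,T,uv,z):
    s=rays(K,uv);r=np.hstack([s,np.ones((len(s),1))])@T[:3,:3].T
    o=T[:3,3];return o+r*((z-o[2])/r[:,2:3])
def cloud(tag):
    p,d,K,T=load(tag)
    v,u=np.mgrid[:400,:640]
    W=world(K,T,np.stack([u,v],-1).reshape(-1,2),d.ravel()).reshape(400,640,3)
    W[d<=0]=np.nan
    return p,W
E
python3 - <<'E'
from h import *
for n in ['scene','side','wrist']: 
    p,d,m=grab(n,n+'0'); print(n,m['fx'],m['k1'],np.round(m['pose'],2).tolist())
print(arm.read_state())
E
```

```text
pics
scene 417.2697997437591 -0.09909384844353808 [[-0.54, 0.52, -0.66, 1397.42], [0.84, 0.34, -0.42, 548.24], [0.0, -0.79, -0.62, 933.77], [0.0, 0.0, 0.0, 1.0]]
side 490.1428744579738 -0.13569107792858254 [[0.9, -0.25, 0.35, -128.89], [-0.43, -0.49, 0.76, -1357.4], [-0.01, -0.84, -0.55, 1076.4], [0.0, 0.0, 0.0, 1.0]]
wrist 308.8762981296746 -0.055381327652349044 [[-0.29, -0.92, -0.26, 244.25], [-0.96, 0.28, 0.08, 579.57], [0.0, 0.27, -0.96, 372.47], [0.0, 0.0, 0.0, 1.0]]
{'clock': 0.15, 'joints': array([ 1.54062598e+00,  3.85383592e-01,  6.94480264e-03, -3.54845087e-04,
       -1.19401828e+00, -2.58592701e-01]), 'joint_vel': array([-0.00060965, -0.00255325,  0.00321498,  0.00141782, -0.00081845,
        0.0004691 ]), 'joint_efforts': array([-1.39164712e-05, -3.92678189e+01,  1.88584167e+01,  4.18865383e+00,
       -3.37542733e-03,  1.27197346e-07]), 'position': array([177.83442816, 598.66391528, 207.97226197]), 'ee_rot': array([ 9.89585313e-01, -1.43945100e-01, -6.92170772e-05,  8.43754534e-04]), 'contact_force': array([-0.33821307, -0.39990474, -0.10449612]), 'wrist_torque': array([-0.00814822,  0.01255962,  0.02476193]), 'gripper_width': 85.34919953124407}
```

View pics/scene0.png

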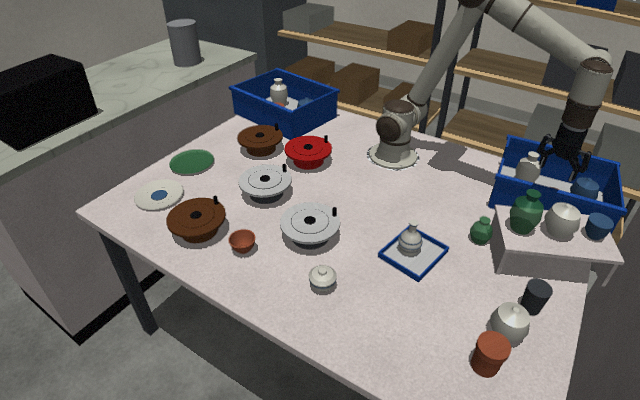

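View pics/side0.png

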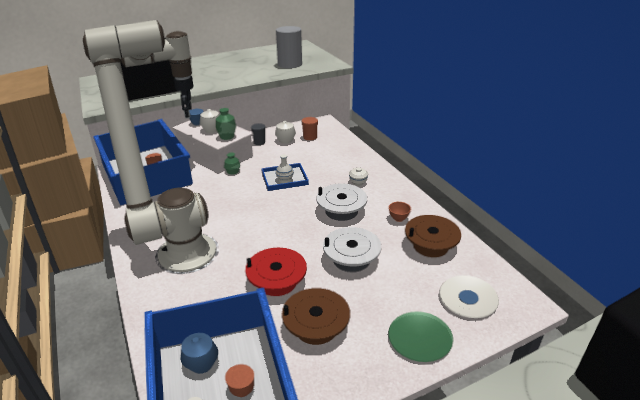

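View pics/wrist0.png

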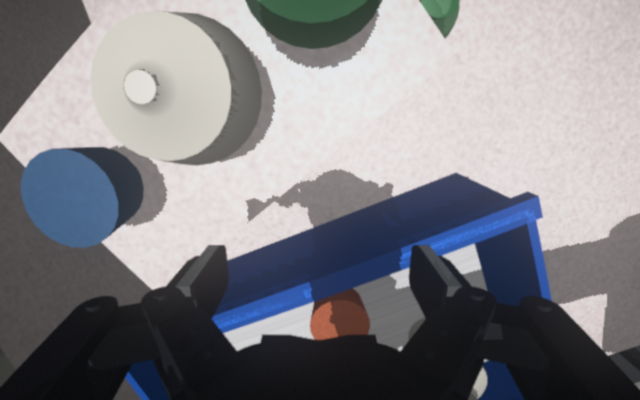

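Candidates (scene picture):
- **Turntables:** the grey-white ones at (265,184) and (310,226) are the wanted pair. The brown (261,140), red (308,151) and brown (196,220) ones are decoys.
- **Vase:** the one in the flat blue tray at (411,240). The white jars in the blue bins at (279,92) and (527,167) are decoys.

Next I'll check these close up and measure them.

Run:
```python
from h import *
p,_,_,_=load('scene0')[0:4]
a=cv2.resize(p[150:290,220:460],None,fx=3.3,fy=3.3,interpolation=cv2.INTER_CUBIC)
cv2.imwrite('pics/crop0.png',cv2.cvtColor(a,cv2.COLOR_RGB2BGR))
for tag,reg in [('scene0',{'T1':(235,295,160,206),'T2':(275,345,200,250),'V':(375,450,218,280),'cup':(305,340,260,295),'bowl':(225,260,228,256),'jar':(468,494,215,247)}),
            ('side0',{'T2':(312,370,180,222),'T1':(318,385,225,275),'V':(258,312,150,192)})]:
    P,W=cloud(tag)
    for n,(u0,u1,v0,v1) in reg.items():
        w=W[v0:v1,u0:u1].reshape(-1,3);c=P[v0:v1,u0:u1].reshape(-1,3).astype(int)
        ok=np.isfinite(w[:,0]);w=w[ok];c=c[ok]
        print(tag,n,'zmax',np.round(np.sort(w[:,2])[-5:],0))
        if n[0]=='T':
            s=(abs(w[:,2]-65)<4); q=w[s]
            h=cv2.convexHull(q[:,:2].astype(np.float32)).reshape(-1,2)
            (cx,cy),r=cv2.minEnclosingCircle(h); print('  disc',round(cx),round(cy),round(r), 'medz',np.median(q[:,2]).round(1))
            s=(w[:,2]>76); k=w[s]
            print('  knob',s.sum(),k.mean(0).round(1) if s.sum() else '')
            for e in ((cx,cy),):
                b=(np.hypot(w[:,0]-cx,w[:,1]-cy)<30)&(c.sum(1)<150); print('  boss',b.sum(),w[b].mean(0).round(1))
        else:
            s=w[:,2]>15; q=w[s]
            print('  ',n,q.min(0).round(),q.max(0).round(),q[q[:,2]>q[:,2].max()-15].mean(0).round(1))
```

```text
scene0 T1 zmax [93. 93. 93. 94. 96.]
  disc 508 -238 141 medz 64.2
  knob 18 [ 416.6 -246.    88.2]
  boss 86 [ 512.8 -233.7    9.8]
scene0 T2 zmax [94. 94. 96. 96. 97.]
  disc 588 -16 97 medz 64.1
  knob 25 [527.9  36.5  88.3]
  boss 66 [591.4 -16.8  69.5]
scene0 V zmax [119. 119. 120. 120. 121.]
   V [395. 211.  15.] [583. 385. 121.] [482.5 279.4 115.7]
scene0 cup zmax [67. 68. 68. 69. 69.]
   cup [705.  90.  17.] [781. 169.  69.] [747.1 132.3  58. ]
scene0 bowl zmax [51. 51. 51. 51. 51.]
   bowl [ 712. -198.   15.] [ 800. -115.   51.] [ 754.2 -159.7   44.3]
scene0 jar zmax [86. 86. 87. 87. 87.]
   jar [258. 418.  15.] [342. 505.  87.] [309.5 453.4  82.1]
side0 T2 zmax [92. 93. 93. 95. 95.]
  disc 585 -22 97 medz 64.0
  knob 17 [521.3  27.4  87.6]
  boss 41 [585.1 -23.2  68.3]
side0 T1 zmax [93. 94. 94. 97. 97.]
  disc 489 -285 98 medz 63.9
  knob 24 [ 410.7 -254.6   87.8]
  boss 56 [ 486.6 -283.4   68.9]
side0 V zmax [118. 120. 120. 121. 122.]
   V [388. 203.  15.] [579. 384. 122.] [475.8 275.3 114.6]
```

View pics/crop0.png

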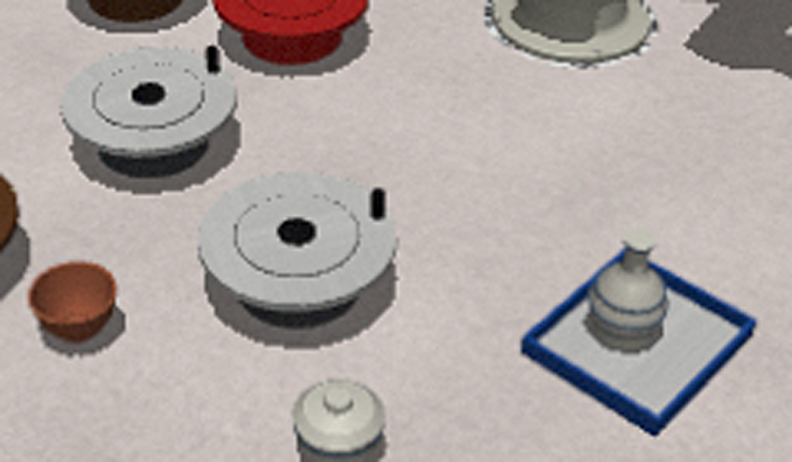

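The close crop confirms the choice: two grey-white turntables with black knobs, and a white blue-banded vase in the flat blue tray. I'll close the fingers and move above the near turntable's knob side.

Request:
servo_tool --rows '[{"fingers":0,"x":2.7,"y":2.62},{"fingers":0,"x":2.7,"y":2.62},{"fingers":0,"x":2.7,"y":2.62},{"fingers":0,"x":2.7,"y":2.62},{"fingers":0,"x":2.7,"y":2.62},{"fingers":0,"x":2.7,"y":2.62},{"fingers":0,"x":2.7,"y":2.62},{"fingers":0,"x":2.7,"y":2.62,"z":0.3},{"fingers":0,"x":2.7,"y":2.62,"z":0.3},{"fingers":0,"x":2.7,"y":2.62,"z":0.3}]'

```text
invalid input at $.rows[0]: expected keys fingers, x, y, z, turn
```

Request:
servo_tool --rows '[{"fingers":0,"x":2.7,"y":2.62,"z":0,"turn":0},{"fingers":0,"x":2.7,"y":2.62,"z":0,"turn":0},{"fingers":0,"x":2.7,"y":2.62,"z":0,"turn":0},{"fingers":0,"x":2.7,"y":2.62,"z":0,"turn":0},{"fingers":0,"x":2.7,"y":2.62,"z":0,"turn":0},{"fingers":0,"x":2.7,"y":2.62,"z":0,"turn":0},{"fingers":0,"x":2.7,"y":2.62,"z":0,"turn":0},{"fingers":0,"x":2.7,"y":2.62,"z":0.3,"turn":0},{"fingers":0,"x":2.7,"y":2.62,"z":0.3,"turn":0},{"fingers":0,"x":2.7,"y":2.62,"z":0.3,"turn":0}]'

```text
clock: 0.98
position: [362.5, 269.2, 199.8]
ee_rot: [0.99, -0.144, 0.0, -0.0]
contact_force: [1.4, 0.5, -0.1]
gripper_width: -0.0
```

Request:
servo_tool --rows '[{"fingers":0,"x":2.7,"y":2.62,"z":0.4,"turn":0},{"fingers":0,"x":2.7,"y":2.62,"z":0.4,"turn":0},{"fingers":0,"x":2.7,"y":2.62,"z":0.4,"turn":0},{"fingers":0,"x":2.7,"y":2.62,"z":0.4,"turn":0},{"fingers":0,"x":2.7,"y":2.62,"z":0.4,"turn":0},{"fingers":0,"x":2.7,"y":2.62,"z":0.4,"turn":0},{"fingers":0,"x":2.7,"y":2.62,"z":0.4,"turn":0},{"fingers":0,"x":2.7,"y":2.62,"z":0.4,"turn":0},{"fingers":0,"x":0,"y":0,"z":0,"turn":0}]'

```text
clock: 1.73
position: [511.0, 4.0, 166.4]
ee_rot: [0.989, -0.147, -0.001, 0.001]
contact_force: [0.5, 1.2, -0.5]
gripper_width: -0.0
```

Run:
```python
from h import *
s=arm.read_state();print(s['joints'].round(3),s['position'].round(1),s['clock'],s['contact_force'].round(2))
p,d,m=grab('wrist','w1');print(np.round(m['pose'],3).tolist())
```

```text
[ 3.260e-01  2.300e-01 -3.310e-01  1.000e-03 -1.013e+00  9.490e-01] [511.    4.  166.4] 1.7333 [ 0.53  1.15 -0.53]
[[-0.291, -0.92, -0.264, 577.5], [-0.957, 0.281, 0.078, -15.485], [0.002, 0.275, -0.961, 330.999], [0.0, 0.0, 0.0, 1.0]]
```

View pics/w1.png

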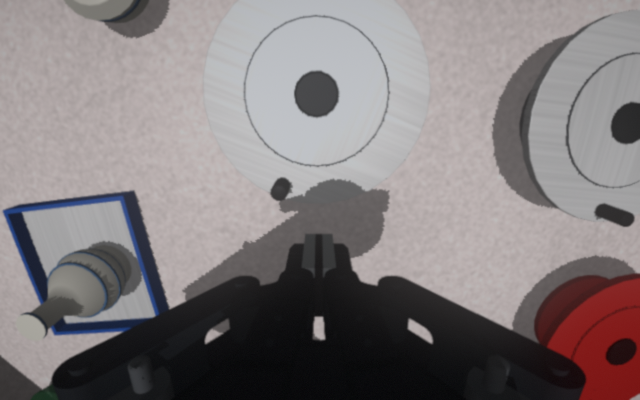

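```bash
cat >> h.py <<'E'
def blob(tag,box,thr=75):
    p,d,K,T=load(tag);u0,u1,v0,v1=box
    g=p[v0:v1,u0:u1].max(2)
    n,l,st,c=cv2.connectedComponentsWithStats((g<thr).astype(np.uint8))
    k=1+np.argmax(st[1:,4]);return c[k]+[u0,v0],st[k]
E
python3 - <<'E'
from h import *
p,d,K,T=load('w1')
for n,box,z in [('boss2',(285,350,60,125),71),('boss1',(600,640,95,150),71),('knob2',(265,300,172,206),95),('knob1',(590,640,198,232),95)]:
    c,st=blob('w1',box,85)
    print(n,c.round(1),st,onplane(K,T,[c],z).round(1), 'depth pt',world(K,T,[c],[d[int(c[1]),int(c[0])]]).round(1))
P,W=cloud('w1')
# disc fit T2
for n,(u0,u1,v0,v1) in {'T2':(200,435,0,230),'T1':(500,640,10,225),'vase':(15,140,240,345)}.items():
    w=W[v0:v1,u0:u1].reshape(-1,3);w=w[np.isfinite(w[:,0])]
    if n[0]=='T':
        q=w[abs(w[:,2]-65)<3];h=cv2.convexHull(q[:,:2].astype(np.float32)).reshape(-1,2);(x,y),r=cv2.minEnclosingCircle(h)
        # algebraic fit
        A=np.c_[2*h,np.ones(len(h))];s=np.linalg.lstsq(A,(h**2).sum(1),rcond=None)[0];print(n,x,y,r,s[:2],np.sqrt(s[2]+s[:2]@s[:2]),np.median(q[:,2]))
        k=w[w[:,2]>82];print(' knobpts',len(k),k.mean(0).round(1),k.min(0).round(1),k.max(0).round(1))
    else:
        k=w[w[:,2]>114];print(n,len(k),k.mean(0).round(1),k.min(0).round(1),k.max(0).round(1))
E
```

```text
boss2 [316.1  93.5] [  10   12   43   44 1506] [[588.5 -17.6  71. ]] depth pt [[588.4 -17.6  71.6]]
boss1 [626.6 123.3] [ 11   7  29  42 975] [[ 490.3 -272.4   71. ]] depth pt [[ 490.6 -271.6   71.7]]
knob2 [280.3 189.1] [  6   6  19  23 304] [[526.7  30.9  95. ]] depth pt [[526.4  31.1  93.8]]
knob1 [614.1 214.6] [  5   6  39  22 516] [[ 422.1 -235.1   95. ]] depth pt [[ 416.3 -243.3   86.2]]
T2 588.2899780273438 -17.545053482055664 95.06751251220703 [588.31950305 -17.46724248] 94.45736700177633 65.04306597195307
 knobpts 275 [525.2  32.4  93. ] [517.5  26.5  82.5] [531.1  39.7  96.1]
T1 488.9479064941406 -278.1262512207031 94.77972412109375 [ 489.08887392 -277.76036674] 94.14309651083195 65.13085157487933
 knobpts 324 [ 414.9 -246.    90.7] [ 407.  -254.7   82. ] [ 420.4 -240.6   96.3]
vase 1159 [503.  183.2 179.3] [464.2  43.9 114. ] [539.7 293.5 269.4]
```

Request:
servo_tool --rows '[{"fingers":0,"x":0,"y":0,"z":2.5,"turn":0},{"fingers":0,"x":0,"y":0,"z":3.0,"turn":0},{"fingers":0,"x":0,"y":0,"z":2.5,"turn":0},{"fingers":0,"x":0,"y":0,"z":1.2,"turn":0},{"fingers":0,"x":0,"y":0,"z":0,"turn":0},{"fingers":0,"x":0,"y":-0.35,"z":0,"turn":2.45},{"fingers":0,"x":0,"y":-0.35,"z":0,"turn":2.45}]'

```text
clock: 2.37
position: [512.0, 16.1, 76.6]
ee_rot: [0.982, -0.187, 0.0, -0.0]
contact_force: [0.5, -0.3, 0.6]
gripper_width: -0.1
```

Request:
servo_tool --rows '[{"fingers":0,"x":0,"y":-0.35,"z":0,"turn":2.45},{"fingers":0,"x":0,"y":-0.35,"z":0,"turn":2.45},{"fingers":0,"x":0,"y":-0.35,"z":0,"turn":2.45},{"fingers":0,"x":0,"y":-0.35,"z":0,"turn":2.45},{"fingers":0,"x":0,"y":-0.35,"z":0,"turn":2.45},{"fingers":0,"x":0,"y":-0.35,"z":0,"turn":2.45}]'

```text
clock: 2.87
position: [522.0, 35.0, 77.3]
ee_rot: [0.951, -0.311, 0.001, -0.001]
contact_force: [1.4, 0.3, -0.0]
gripper_width: 0.2
```

Request:
servo_tool --rows '[{"fingers":0,"x":0,"y":-0.35,"z":0,"turn":2.45},{"fingers":0,"x":0,"y":-0.35,"z":0,"turn":2.45},{"fingers":0,"x":0,"y":-0.35,"z":0,"turn":2.45},{"fingers":0,"x":0,"y":-0.35,"z":0,"turn":2.45},{"fingers":0,"x":0,"y":-0.35,"z":0,"turn":2.45},{"fingers":0,"x":0,"y":-0.35,"z":0,"turn":2.45},{"fingers":0,"x":0,"y":-0.35,"z":0,"turn":2.45}]'

```text
clock: 3.45
position: [538.8, 52.7, 77.3]
ee_rot: [0.894, -0.449, 0.001, -0.001]
contact_force: [-1.1, -0.1, 0.4]
gripper_width: 0.1
```

Request:
servo_tool --rows '[{"fingers":0,"x":0,"y":-0.35,"z":0,"turn":2.45},{"fingers":0,"x":0,"y":-0.35,"z":0,"turn":2.45},{"fingers":0,"x":0,"y":-0.35,"z":0,"turn":2.45},{"fingers":0,"x":0,"y":-0.35,"z":0,"turn":2.45},{"fingers":0,"x":0,"y":-0.35,"z":0,"turn":2.45},{"fingers":0,"x":0,"y":-0.35,"z":0,"turn":2.45},{"fingers":0,"x":0,"y":-0.35,"z":0,"turn":2.45}]'

```text
clock: 4.03
position: [560.1, 64.6, 77.3]
ee_rot: [0.817, -0.577, 0.001, -0.001]
contact_force: [0.8, 0.5, 0.3]
gripper_width: 0.1
```

Request:
servo_tool --rows '[{"fingers":0,"x":0,"y":-0.35,"z":0,"turn":2.45},{"fingers":0,"x":0,"y":-0.35,"z":0,"turn":2.45},{"fingers":0,"x":0,"y":-0.35,"z":0,"turn":2.45},{"fingers":0,"x":0,"y":-0.35,"z":0,"turn":2.45},{"fingers":0,"x":0,"y":-0.35,"z":0,"turn":2.45},{"fingers":0,"x":0,"y":-0.35,"z":0,"turn":2.45},{"fingers":0,"x":0,"y":-0.35,"z":0,"turn":2.45}]'

```text
clock: 4.62
position: [583.9, 69.8, 77.4]
ee_rot: [0.722, -0.692, 0.001, -0.001]
contact_force: [0.7, 0.1, 0.1]
gripper_width: -0.1
```

Run:
```python
from h import *
s=arm.read_state();print(s['joints'].round(3),s['position'].round(1),s['clock'],s['contact_force'].round(2))
p,d,m=grab('wrist','w2')
```

```text
[ 0.394  0.446 -0.258  0.    -0.865 -0.353] [583.9  69.8  77.4] 4.6167 [0.66 0.05 0.11]
```

View pics/w2.png

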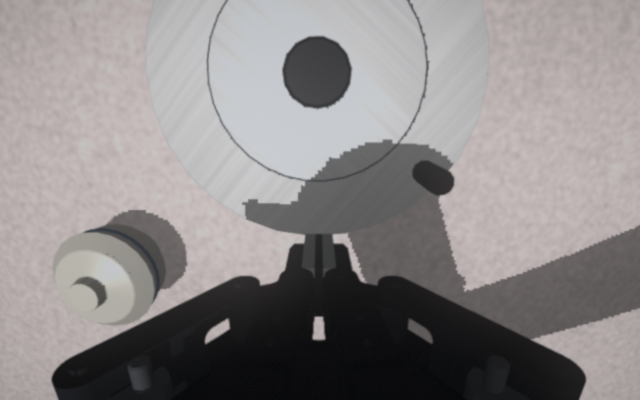

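Run:
```python
from h import *
p,d,K,T=load('w2')
print(onplane(K,T,[(316,72)],71).round(1),onplane(K,T,[(427,174),(440,182)],95).round(1))
P,W=cloud('w2')
w=W[150:200,405:460].reshape(-1,3);k=w[w[:,2]>76];print(len(k),k.mean(0).round(1),k.min(0).round(1),k.max(0).round(1))
k=k[k[:,2]>91];print(k.mean(0))
r=k.mean(0)-[588.3,-17.5,0];print(np.degrees(np.arctan2(r[1],r[0])),np.hypot(*r[:2]))
```

```text
[[588.5 -17.4  71. ]] [[532.3  29.4  95. ]
 [525.2  33.1  95. ]]
889 [526.3  32.3  90.8] [517.9  26.3  76. ] [531.5  40.4  96.4]
[525.06101876  32.98913684  94.10905638]
141.3966127684213 80.92170096484999
```

Run:
```python
from h import *
for tag,tcp in (('w1',[511,4,166.4]),('w2',[583.9,69.8,77.4])):
    p,d,K,T=load(tag)
    c=T[:3,:3].T@(np.array(tcp)-T[:3,3]);print(tag,c.round(1),'tcp px',K[0]*c[0]/c[2]+K[2],K[1]*c[1]/c[2]+K[3])
    P,W=cloud(tag)
    for v in (232,238,244,250,258,270,290): print(v,[(u,W[v,u].round(0).tolist(),round(float(d[v,u]))) for u in (296,308,328,340)])
p,d,m=grab('scene','s2')
a=cv2.resize(p[150:290,220:460],None,fx=3.3,fy=3.3,interpolation=cv2.INTER_CUBIC)
cv2.imwrite('pics/crop2.png',cv2.cvtColor(a,cv2.COLOR_RGB2BGR))
```

```text
w1 [  0.3  21.3 177.3] tcp px 318.92612428635897 232.83495537885744
232 [(296, [452.0, 49.0, -2.0], 358), (308, [448.0, 35.0, 0.0], 356), (328, [442.0, 13.0, 0.0], 356), (340, [437.0, 0.0, -2.0], 358)]
238 [(296, [445.0, 51.0, 0.0], 358), (308, [523.0, 6.0, 198.0], 144), (328, [520.0, -3.0, 197.0], 145), (340, [430.0, 2.0, -0.0], 359)]
244 [(296, [520.0, 13.0, 196.0], 147), (308, [523.0, 5.0, 206.0], 136), (328, [520.0, -3.0, 205.0], 137), (340, [515.0, -7.0, 196.0], 147)]
250 [(296, [520.0, 12.0, 202.0], 141), (308, [523.0, 5.0, 211.0], 131), (328, [520.0, -3.0, 211.0], 132), (340, [515.0, -7.0, 203.0], 140)]
258 [(296, [520.0, 12.0, 210.0], 134), (308, [523.0, 5.0, 218.0], 125), (328, [520.0, -2.0, 218.0], 124), (340, [515.0, -6.0, 210.0], 133)]
270 [(296, [526.0, 8.0, 232.0], 111), (308, [524.0, 4.0, 231.0], 112), (328, [521.0, -2.0, 229.0], 114), (340, [522.0, -7.0, 232.0], 110)]
290 [(296, [524.0, 8.0, 241.0], 102), (308, [524.0, 4.0, 243.0], 101), (328, [522.0, -2.0, 243.0], 101), (340, [520.0, -6.0, 243.0], 101)]
w2 [ -0.2  21.4 177.2] tcp px 318.051896251482 232.9025276473392
[... 283 characters left out ...]
[(296, [595.0, 63.0, 107.0], 146), (308, [589.0, 59.0, 115.0], 138), (328, [580.0, 59.0, 116.0], 137), (340, [574.0, 62.0, 108.0], 146)]
250 [(296, [594.0, 64.0, 113.0], 141), (308, [588.0, 59.0, 122.0], 131), (328, [580.0, 59.0, 122.0], 131), (340, [574.0, 63.0, 113.0], 141)]
258 [(296, [594.0, 64.0, 120.0], 135), (308, [588.0, 59.0, 129.0], 125), (328, [580.0, 59.0, 128.0], 125), (340, [574.0, 64.0, 120.0], 135)]
270 [(296, [592.0, 57.0, 143.0], 110), (308, [588.0, 58.0, 141.0], 113), (328, [581.0, 58.0, 140.0], 113), (340, [576.0, 56.0, 143.0], 110)]
290 [(296, [591.0, 58.0, 154.0], 101), (308, [587.0, 58.0, 154.0], 101), (328, [581.0, 58.0, 153.0], 101), (340, [577.0, 58.0, 153.0], 101)]
```

View pics/crop2.png

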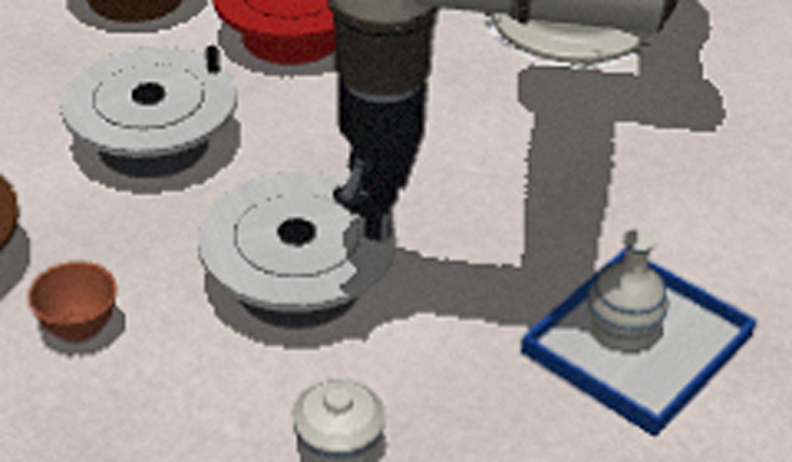

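Run:
```python
from h import *
P,W=cloud('s2')
for v in range(208,226): print(v,[(u,W[v,u].round(0).tolist(),int(P[v,u].max())) for u in (331,333,336)])
```

```text
208 [(331, [626.0, 83.0, 186.0], 43), (333, [600.0, 74.0, 164.0], 24), (336, [599.0, 83.0, 168.0], 20)]
209 [(331, [628.0, 84.0, 185.0], 39), (333, [584.0, 65.0, 145.0], 7), (336, [601.0, 84.0, 166.0], 17)]
210 [(331, [626.0, 83.0, 179.0], 20), (333, [595.0, 71.0, 151.0], 11), (336, [601.0, 84.0, 162.0], 13)]
211 [(331, [627.0, 83.0, 176.0], 16), (333, [596.0, 72.0, 149.0], 16), (336, [594.0, 80.0, 151.0], 18)]
212 [(331, [628.0, 84.0, 174.0], 21), (333, [615.0, 83.0, 164.0], 14), (336, [595.0, 82.0, 149.0], 23)]
213 [(331, [629.0, 85.0, 171.0], 23), (333, [615.0, 83.0, 160.0], 27), (336, [596.0, 82.0, 146.0], 15)]
214 [(331, [627.0, 84.0, 166.0], 19), (333, [613.0, 82.0, 155.0], 17), (336, [598.0, 84.0, 145.0], 28)]
215 [(331, [631.0, 87.0, 166.0], 19), (333, [615.0, 83.0, 152.0], 20), (336, [592.0, 80.0, 135.0], 66)]
216 [(331, [601.0, 68.0, 132.0], 16), (333, [614.0, 83.0, 148.0], 23), (336, [589.0, 78.0, 128.0], 76)]
217 [(331, [595.0, 65.0, 122.0], 10), (333, [598.0, 73.0, 128.0], 21), (336, [590.0, 79.0, 125.0], 80)]
218 [(331, [596.0, 65.0, 119.0], 16), (333, [599.0, 74.0, 126.0], 34), (336, [590.0, 79.0, 121.0], 73)]
219 [(331, [598.0, 67.0, 117.0], 13), (333, [599.0, 75.0, 122.0], 26), (336, [593.0, 81.0, 120.0], 77)]
220 [(331, [600.0, 68.0, 115.0], 12), (333, [598.0, 74.0, 117.0], 19), (336, [593.0, 81.0, 116.0], 78)]
221 [(331, [597.0, 66.0, 108.0], 20), (333, [596.0, 73.0, 110.0], 14), (336, [590.0, 79.0, 109.0], 72)]
222 [(331, [558.0, 43.0, 64.0], 67), (333, [599.0, 75.0, 110.0], 44), (336, [590.0, 79.0, 105.0], 76)]
223 [(331, [561.0, 45.0, 63.0], 96), (333, [560.0, 51.0, 65.0], 90), (336, [592.0, 81.0, 103.0], 78)]
224 [(331, [568.0, 49.0, 66.0], 89), (333, [565.0, 55.0, 67.0], 90), (336, [562.0, 64.0, 69.0], 95)]
225 [(331, [570.0, 50.0, 64.0], 91), (333, [571.0, 58.0, 69.0], 91), (336, [563.0, 64.0, 65.0], 90)]
```

The finger tips passed over the knob. Both cameras put the real tips about 26 mm above the reported TCP, and the knob has not moved (still at 141°). I'll go 25 mm lower and push back counter-clockwise.

Request:
servo_tool --rows '[{"fingers":0,"x":0.2,"y":0,"z":1.2,"turn":0},{"fingers":0,"x":0.2,"y":0,"z":1.3,"turn":0},{"fingers":0,"x":0,"y":0,"z":0,"turn":0}]'

```text
clock: 4.97
position: [581.6, 64.6, 49.4]
ee_rot: [0.722, -0.692, -0.001, 0.002]
contact_force: [0.2, 0.2, -0.8]
gripper_width: 0.1
```

Request:
servo_tool --rows '[{"fingers":0,"x":0.04,"y":0.8,"z":0,"turn":-5.6},{"fingers":0,"x":0.04,"y":0.8,"z":0,"turn":-5.6},{"fingers":0,"x":0.03,"y":0.6,"z":0,"turn":-4.2},{"fingers":0,"x":0.01,"y":0.35,"z":0,"turn":-2.45},{"fingers":0,"x":0.01,"y":0.3,"z":0,"turn":-2.1},{"fingers":0,"x":0.01,"y":0.3,"z":0,"turn":-2.1},{"fingers":0,"x":0.01,"y":0.3,"z":0,"turn":-2.1}]'

```text
clock: 5.55
position: [550.6, 56.4, 52.1]
ee_rot: [0.852, -0.524, 0.001, -0.001]
contact_force: [0.4, 0.0, 0.7]
gripper_width: -0.3
```

Request:
servo_tool --rows '[{"fingers":0,"x":0.01,"y":0.3,"z":0,"turn":-2.1},{"fingers":0,"x":0.01,"y":0.3,"z":0,"turn":-2.1},{"fingers":0,"x":0.01,"y":0.3,"z":0,"turn":-2.1},{"fingers":0,"x":0.01,"y":0.3,"z":0,"turn":-2.1},{"fingers":0,"x":0.01,"y":0.3,"z":0,"turn":-2.1},{"fingers":0,"x":0.01,"y":0.3,"z":0,"turn":-2.1}]'

```text
clock: 6.05
position: [537.5, 47.8, 52.4]
ee_rot: [0.904, -0.428, 0.002, -0.003]
contact_force: [2.6, 6.7, -1.6]
gripper_width: -0.2
```

Request:
servo_tool --rows '[{"fingers":0,"x":0.01,"y":0.3,"z":0,"turn":-2.1},{"fingers":0,"x":0.01,"y":0.3,"z":0,"turn":-2.1},{"fingers":0,"x":0.01,"y":0.3,"z":0,"turn":-2.1},{"fingers":0,"x":0.01,"y":0.3,"z":0,"turn":-2.1},{"fingers":0,"x":0.01,"y":0.3,"z":0,"turn":-2.1},{"fingers":0,"x":0.01,"y":0.3,"z":0,"turn":-2.1}]'

```text
clock: 6.55
position: [525.2, 36.0, 52.4]
ee_rot: [0.945, -0.326, 0.002, -0.003]
contact_force: [0.0, 9.6, -0.8]
gripper_width: -0.3
```

Request:
servo_tool --rows '[{"fingers":0,"x":0.01,"y":0.3,"z":0,"turn":-2.1},{"fingers":0,"x":0.01,"y":0.3,"z":0,"turn":-2.1},{"fingers":0,"x":0.01,"y":0.3,"z":0,"turn":-2.1},{"fingers":0,"x":0.01,"y":0.3,"z":0,"turn":-2.1},{"fingers":0,"x":0.01,"y":0.3,"z":0,"turn":-2.1},{"fingers":0,"x":0.01,"y":0.3,"z":0,"turn":-2.1}]'

```text
clock: 7.05
position: [514.8, 20.1, 52.3]
ee_rot: [0.975, -0.22, 0.001, -0.002]
contact_force: [-2.2, 8.6, 1.1]
gripper_width: 0.3
```

Request:
servo_tool --rows '[{"fingers":0,"x":0.01,"y":0.3,"z":0,"turn":-2.1},{"fingers":0,"x":0.01,"y":0.3,"z":0,"turn":-2.1},{"fingers":0,"x":0.01,"y":0.3,"z":0,"turn":-2.1},{"fingers":0,"x":0.01,"y":0.3,"z":0,"turn":-2.1},{"fingers":0,"x":0.01,"y":0.3,"z":0,"turn":-2.1},{"fingers":0,"x":0.01,"y":0.3,"z":0,"turn":-2.1}]'

```text
clock: 7.55
position: [508.2, 2.6, 52.2]
ee_rot: [0.994, -0.112, 0.001, -0.001]
contact_force: [-3.1, 8.7, 2.5]
gripper_width: -0.3
```

Request:
servo_tool --rows '[{"fingers":0,"x":0.01,"y":0.3,"z":0,"turn":-2.1},{"fingers":0,"x":0.01,"y":0.3,"z":0,"turn":-2.1},{"fingers":0,"x":0.01,"y":0.3,"z":0,"turn":-2.1},{"fingers":0,"x":0.01,"y":0.3,"z":0,"turn":-2.1},{"fingers":0,"x":0.01,"y":0.3,"z":0,"turn":-2.1},{"fingers":0,"x":0.01,"y":0.3,"z":0,"turn":-2.1}]'

```text
clock: 8.05
position: [505.6, -15.8, 52.1]
ee_rot: [1.0, -0.002, 0.0, -0.001]
contact_force: [-4.0, 7.4, 3.7]
gripper_width: 0.0
```

Request:
servo_tool --rows '[{"fingers":0,"x":0.01,"y":0.3,"z":0,"turn":-2.1},{"fingers":0,"x":0.01,"y":0.3,"z":0,"turn":-2.1},{"fingers":0,"x":0.01,"y":0.3,"z":0,"turn":-2.1},{"fingers":0,"x":0.01,"y":0.3,"z":0,"turn":-2.1},{"fingers":0,"x":0.01,"y":0.3,"z":0,"turn":-2.1},{"fingers":0,"x":0.01,"y":0.3,"z":0,"turn":-2.1}]'

```text
clock: 8.55
position: [507.1, -34.0, 52.1]
ee_rot: [0.994, 0.107, -0.001, -0.001]
contact_force: [-5.3, 5.4, 5.1]
gripper_width: 0.2
```

Run:
```python
from h import *
s=arm.read_state();print(s['joints'].round(3),s['position'].round(1),s['clock'],s['contact_force'].round(2))
p,d,m=grab('wrist','w3')
```

```text
[ 0.252  0.368 -0.477 -0.002 -0.728  1.536] [507.1 -34.   52.1] 8.55 [-5.25  5.42  5.12]
```

View pics/w3.png

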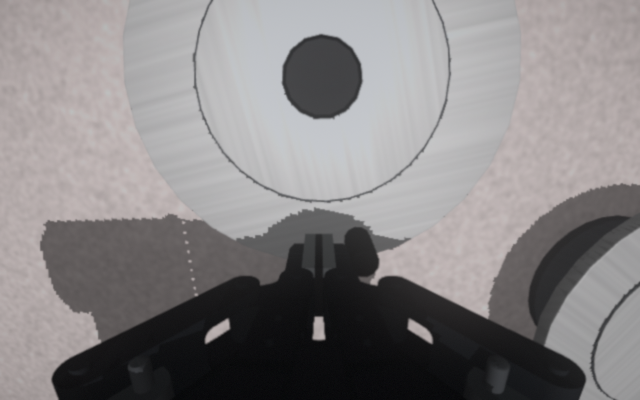

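Run:
```python
from h import *
P,W=cloud('w3')
w=W[222:285,345:382].reshape(-1,3);k=w[(w[:,2]>85)&(w[:,2]<99)];print(len(k),k.mean(0).round(1),k.min(0).round(1),k.max(0).round(1))
k=k[k[:,2]>92];m=k.mean(0);print(m)
r=m-[588.3,-17.5,0];print(np.degrees(np.arctan2(r[1],r[0]))%360,np.hypot(*r[:2]))
```

```text
911 [516.3 -51.7  93.1] [507.9 -59.8  85. ] [521.7 -43.2  99. ]
[515.41515671 -52.19242121  94.43656703]
205.453958424983 80.72028537646065
```

Request:
servo_tool --rows '[{"fingers":0,"x":0.01,"y":0.3,"z":0,"turn":-2.1},{"fingers":0,"x":0.01,"y":0.3,"z":0,"turn":-2.1},{"fingers":0,"x":0.01,"y":0.3,"z":0,"turn":-2.1},{"fingers":0,"x":0.01,"y":0.3,"z":0,"turn":-2.1}]'

```text
clock: 8.93
position: [510.4, -45.6, 52.0]
ee_rot: [0.984, 0.18, -0.001, -0.001]
contact_force: [-5.9, 6.6, 5.0]
gripper_width: 0.1
```

Run:
```python
from h import *
p,d,K,T=load('w1'); print(onplane(K,T,[(622,350)],71).round(0))
p,d,K,T=load('side0'); print('side red',onplane(K,T,[(276,266)],71).round(0),'T1',onplane(K,T,[(352,244)],71).round(0))
print('side knob T1',onplane(K,T,[(326.5,243)],88).round(0))
```

```text
[[ 233. -270.   71.]]
side red [[ 225. -281.   71.]] T1 [[ 484. -290.   71.]]
side knob T1 [[ 404. -268.   88.]]
```

Request:
servo_tool --rows '[{"fingers":0,"x":0,"y":-0.2,"z":-3.5,"turn":0},{"fingers":0,"x":0,"y":0,"z":-2.5,"turn":0},{"fingers":0,"x":-2.55,"y":2.58,"z":-0.3,"turn":0},{"fingers":0,"x":-2.55,"y":2.58,"z":0,"turn":0},{"fingers":0,"x":-2.55,"y":2.58,"z":0,"turn":0},{"fingers":0,"x":-2.55,"y":2.58,"z":0,"turn":0},{"fingers":0,"x":-2.55,"y":2.58,"z":0,"turn":0},{"fingers":0,"x":-2.55,"y":2.58,"z":0,"turn":0},{"fingers":0,"x":-2.55,"y":2.58,"z":0,"turn":0},{"fingers":0,"x":0,"y":0,"z":0,"turn":0}]'

```text
clock: 9.77
position: [405.3, -280.2, 114.9]
ee_rot: [0.984, 0.176, 0.0, 0.0]
contact_force: [0.8, -0.1, -0.2]
gripper_width: -0.1
```

Run:
```python
from h import *
s=arm.read_state();print(s['joints'].round(3),s['position'].round(1),s['clock'],s['contact_force'].round(2))
p,d,m=grab('wrist','w4')
P,W=cloud('w4')
w=W.reshape(-1,3);w=w[np.isfinite(w[:,0])]
q=w[(abs(w[:,2]-65)<3)&(np.hypot(w[:,0]-489,w[:,1]+278)<105)];h=cv2.convexHull(q[:,:2].astype(np.float32)).reshape(-1,2)
A=np.c_[2*h,np.ones(len(h))];s=np.linalg.lstsq(A,(h**2).sum(1),rcond=None)[0];print(s[:2],np.sqrt(s[2]+s[:2]@s[:2]),np.median(q[:,2]),cv2.minEnclosingCircle(h))
k=w[(w[:,2]>92)&(w[:,2]<98)&(np.hypot(w[:,0]-413,w[:,1]+246)<30)];print(len(k),k.mean(0).round(1),k.min(0).round(1),k.max(0).round(1))
```

```text
[-2.740e-01  2.570e-01 -4.440e-01  1.000e-03 -8.690e-01  2.199e+00] [ 405.3 -280.2  114.9] 9.7667 [ 0.81 -0.08 -0.19]
[ 488.78474234 -279.52141988] 94.36865809837816 65.12694352976033 ((488.813720703125, -279.2945861816406), 94.86573791503906)
363 [ 413.3 -248.9   94.3] [ 406.6 -255.5   92. ] [ 419.7 -242.2   96. ]
```

View pics/w4.png

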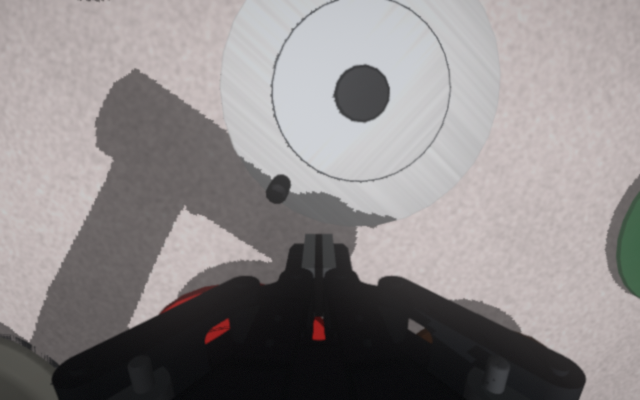

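Request:
servo_tool --rows '[{"fingers":0,"x":0,"y":0,"z":2.0,"turn":6.7},{"fingers":0,"x":0,"y":0,"z":2.4,"turn":6.7},{"fingers":0,"x":0,"y":0,"z":1.4,"turn":6.7},{"fingers":0,"x":0,"y":0,"z":0.5,"turn":0},{"fingers":0,"x":0.01,"y":-0.3,"z":0,"turn":2.1},{"fingers":0,"x":0.01,"y":-0.3,"z":0,"turn":2.1},{"fingers":0,"x":0.01,"y":-0.3,"z":0,"turn":2.1}]'

```text
clock: 10.4
position: [409.0, -267.1, 51.8]
ee_rot: [0.999, -0.049, 0.001, 0.0]
contact_force: [-0.0, -0.3, 0.1]
gripper_width: 0.2
```

Request:
servo_tool --rows '[{"fingers":0,"x":0.01,"y":-0.3,"z":0,"turn":2.1},{"fingers":0,"x":0.01,"y":-0.3,"z":0,"turn":2.1},{"fingers":0,"x":0.01,"y":-0.3,"z":0,"turn":2.1},{"fingers":0,"x":0.01,"y":-0.3,"z":0,"turn":2.1},{"fingers":0,"x":0.01,"y":-0.3,"z":0,"turn":2.1},{"fingers":0,"x":0.01,"y":-0.3,"z":0,"turn":2.1}]'

```text
clock: 10.9
position: [413.3, -249.5, 52.1]
ee_rot: [0.987, -0.158, 0.001, 0.0]
contact_force: [-0.5, -0.9, 0.2]
gripper_width: 0.3
```

Request:
servo_tool --rows '[{"fingers":0,"x":0.01,"y":-0.3,"z":0,"turn":2.1},{"fingers":0,"x":0.01,"y":-0.3,"z":0,"turn":2.1},{"fingers":0,"x":0.01,"y":-0.3,"z":0,"turn":2.1},{"fingers":0,"x":0.01,"y":-0.3,"z":0,"turn":2.1},{"fingers":0,"x":0.01,"y":-0.3,"z":0,"turn":2.1},{"fingers":0,"x":0.01,"y":-0.3,"z":0,"turn":2.1}]'

```text
clock: 11.4
position: [421.1, -233.2, 52.1]
ee_rot: [0.964, -0.266, 0.001, 0.0]
contact_force: [0.4, -0.6, -0.7]
gripper_width: 0.2
```

Request:
servo_tool --rows '[{"fingers":0,"x":0.01,"y":-0.3,"z":0,"turn":2.1},{"fingers":0,"x":0.01,"y":-0.3,"z":0,"turn":2.1},{"fingers":0,"x":0.01,"y":-0.3,"z":0,"turn":2.1},{"fingers":0,"x":0.01,"y":-0.3,"z":0,"turn":2.1},{"fingers":0,"x":0.01,"y":-0.3,"z":0,"turn":2.1},{"fingers":0,"x":0.01,"y":-0.3,"z":0,"turn":2.1}]'

```text
clock: 11.9
position: [432.2, -219.1, 52.1]
ee_rot: [0.929, -0.37, 0.001, -0.0]
contact_force: [0.8, 0.4, 0.9]
gripper_width: -0.1
```

Request:
servo_tool --rows '[{"fingers":0,"x":0.01,"y":-0.3,"z":0,"turn":2.1},{"fingers":0,"x":0.01,"y":-0.3,"z":0,"turn":2.1},{"fingers":0,"x":0.01,"y":-0.3,"z":0,"turn":2.1},{"fingers":0,"x":0.01,"y":-0.3,"z":0,"turn":2.1},{"fingers":0,"x":0.01,"y":-0.3,"z":0,"turn":2.1},{"fingers":0,"x":0.01,"y":-0.3,"z":0,"turn":2.1}]'

```text
clock: 12.4
position: [446.1, -207.7, 52.2]
ee_rot: [0.883, -0.47, 0.001, -0.0]
contact_force: [-0.5, 0.2, -0.7]
gripper_width: -0.0
```

Request:
servo_tool --rows '[{"fingers":0,"x":0.01,"y":-0.3,"z":0,"turn":2.1},{"fingers":0,"x":0.01,"y":-0.3,"z":0,"turn":2.1},{"fingers":0,"x":0.01,"y":-0.3,"z":0,"turn":2.1},{"fingers":0,"x":0.01,"y":-0.3,"z":0,"turn":2.1},{"fingers":0,"x":0.01,"y":-0.3,"z":0,"turn":2.1},{"fingers":0,"x":0.01,"y":-0.3,"z":0,"turn":2.1},{"fingers":0,"x":0.01,"y":-0.3,"z":0,"turn":2.1},{"fingers":0,"x":0.01,"y":-0.3,"z":0,"turn":2.1}]'

```text
clock: 13.07
position: [467.9, -197.7, 52.2]
ee_rot: [0.805, -0.594, 0.001, -0.0]
contact_force: [0.2, -0.1, 0.1]
gripper_width: 0.1
```

Run:
```python
from h import *
s=arm.read_state();print(s['joints'].round(3),s['position'].round(1),s['clock'],s['contact_force'].round(2))
p,d,m=grab('wrist','w5')
P,W=cloud('w5')
w=W.reshape(-1,3);w=w[np.isfinite(w[:,0])]
rr=np.hypot(w[:,0]-488.8,w[:,1]+279.4)
k=w[(w[:,2]>92)&(w[:,2]<98)&(abs(rr-82)<10)];m=k.mean(0);print(len(k),m.round(1),k.min(0).round(1),k.max(0).round(1),np.degrees(np.arctan2(m[1]+279.4,m[0]-488.8)))
```

```text
[-0.08   0.365 -0.481  0.    -0.722  0.379] [ 467.9 -197.7   52.2] 13.0667 [ 0.17 -0.07  0.08]
1097 [ 482.5 -200.9   94.5] [ 456.6 -210.3   92. ] [ 496.  -190.5   98. ] 94.59945200505018
```

View pics/w5.png

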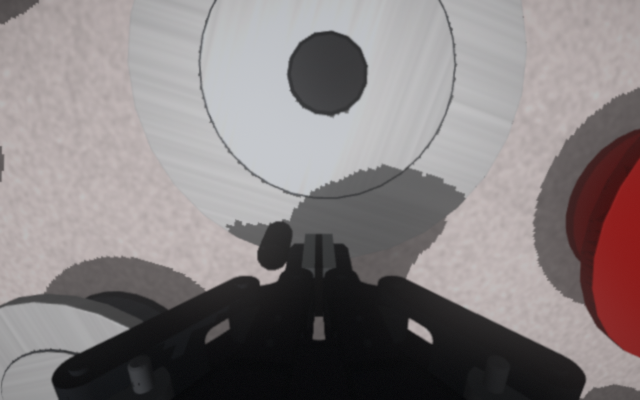

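T1 (the far one) runs free: the knob followed for about 67° at under 1 N. T2 dragged at about 7–9 N. Next I'll open the fingers and go over the vase, keeping the yaw for pick and place.

Request:
servo_tool --rows '[{"fingers":0,"x":0,"y":0.3,"z":-4.0,"turn":0},{"fingers":0,"x":0,"y":0,"z":-4.0,"turn":0},{"fingers":8.5,"x":-3.6,"y":-1.2,"z":-0.9,"turn":0},{"fingers":8.5,"x":-3.6,"y":-1.2,"z":-0.9,"turn":0},{"fingers":8.5,"x":-3.6,"y":-1.2,"z":-0.9,"turn":0},{"fingers":8.5,"x":-3.6,"y":-1.2,"z":-0.9,"turn":0},{"fingers":8.5,"x":-3.6,"y":-1.2,"z":-0.9,"turn":0},{"fingers":8.5,"x":-3.6,"y":-1.2,"z":-0.9,"turn":0},{"fingers":8.5,"x":-3.6,"y":-1.2,"z":-0.9,"turn":0},{"fingers":8.5,"x":-3.6,"y":-1.2,"z":-0.9,"turn":0}]'

```text
clock: 13.95
position: [471.1, 106.6, 204.7]
ee_rot: [0.805, -0.593, 0.001, -0.001]
contact_force: [-0.0, -0.1, 0.2]
gripper_width: 84.6
```

Request:
servo_tool --rows '[{"fingers":8.5,"x":-3.2,"y":-1.2,"z":0,"turn":0},{"fingers":8.5,"x":-3.2,"y":-1.2,"z":0,"turn":0},{"fingers":8.5,"x":-3.2,"y":-1.2,"z":0,"turn":0},{"fingers":8.5,"x":-3.2,"y":-1.2,"z":0,"turn":0},{"fingers":8.5,"x":-3.2,"y":-1.2,"z":0,"turn":0},{"fingers":8.5,"x":0,"y":0,"z":0,"turn":0},{"fingers":8.5,"x":0,"y":0,"z":0,"turn":0}]'

```text
clock: 14.53
position: [481.7, 276.8, 203.3]
ee_rot: [0.806, -0.593, 0.0, -0.0]
contact_force: [-0.6, -0.5, 0.2]
gripper_width: 85.1
```

Run:
```python
from h import *
s=arm.read_state();print(s['joints'].round(3),s['position'].round(1),s['clock'],s['contact_force'].round(2),s['ee_rot'].round(4))
p,d,m=grab('wrist','w6')
P,W=cloud('w6')
w=W.reshape(-1,3);w=w[np.isfinite(w[:,0])]
near=np.hypot(w[:,0]-479,w[:,1]-277)<60
for a,b in ((110,121),(116,122),(40,48),(10,20)):
    k=w[near&(w[:,2]>a)&(w[:,2]<b)];print(a,len(k),k.mean(0).round(1),k.min(0).round(1),k.max(0).round(1))
```

```text
[ 0.813  0.271 -0.174  0.    -1.126 -0.511] [481.7 276.8 203.3] 14.5333 [-0.63 -0.48  0.2 ] [ 8.055e-01 -5.925e-01  1.000e-04 -2.000e-04]
110 862 [477.8 278.8 118.4] [463.6 265.3 114.8] [491.6 293.1 120.7]
116 857 [477.8 278.8 118.4] [463.6 265.3 116.1] [491.6 293.1 120.7]
40 338 [483.5 262.   44.9] [440.3 241.8  41. ] [514.7 312.3  48. ]
10 13 [474.9 223.9  15.5] [449.4 219.6  10.5] [494.2 227.8  19.9]
```

View pics/w6.png

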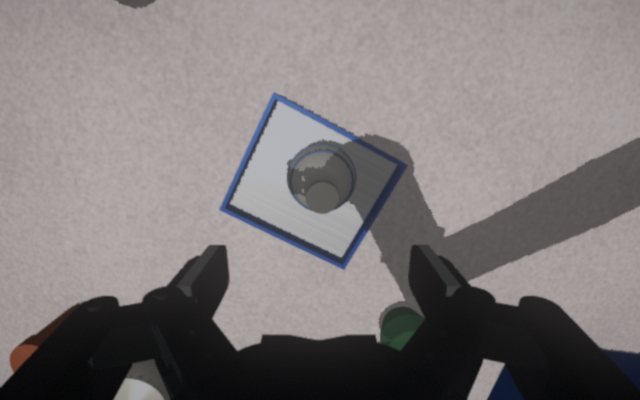

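Run:
```python
from h import *
P,W=cloud('w6')
for u in (212,222,415,425): print(u,[(v,W[v,u].round(0).tolist()) for v in range(240,300,5)])
R=[('w5',(280,375,55,120)),('w4',(325,400,60,125)),('w1',(600,640,95,150))]
for t,b in R:
    p,d,K,T=load(t);c,st=blob(t,b,85);print(t,c.round(1),onplane(K,T,[c],71).round(1))
for t in ('w5','w4'):
    P,W=cloud(t);w=W.reshape(-1,3);w=w[np.isfinite(w[:,0])];r=np.hypot(w[:,0]-488.8,w[:,1]+279.4)
    k=w[(r<24)&(w[:,2]>68)&(w[:,2]<75)];print(t,len(k),k.mean(0).round(1),(k.min(0)+k.max(0))/2,k.max(0)-k.min(0))
```

```text
212 [(240, [586.0, 410.0, -2.0]), (245, [530.0, 281.0, 243.0]), (250, [528.0, 280.0, 248.0]), (255, [527.0, 279.0, 253.0]), (260, [526.0, 280.0, 257.0]), (265, [525.0, 281.0, 258.0]), (270, [524.0, 283.0, 258.0]), (275, [524.0, 285.0, 259.0]), (280, [523.0, 286.0, 260.0]), (285, [523.0, 289.0, 260.0]), (290, [522.0, 290.0, 261.0]), (295, [521.0, 292.0, 262.0])]
222 [(240, [573.0, 406.0, -1.0]), (245, [526.0, 280.0, 242.0]), (250, [525.0, 280.0, 245.0]), (255, [524.0, 283.0, 244.0]), (260, [524.0, 285.0, 246.0]), (265, [523.0, 287.0, 247.0]), (270, [522.0, 289.0, 247.0]), (275, [522.0, 291.0, 248.0]), (280, [521.0, 293.0, 249.0]), (285, [520.0, 295.0, 249.0]), (290, [520.0, 297.0, 250.0]), (295, [519.0, 299.0, 250.0])]
415 [(240, [334.0, 330.0, 1.0]), (245, [444.0, 254.0, 242.0]), (250, [444.0, 255.0, 245.0]), (255, [444.0, 257.0, 246.0]), (260, [443.0, 259.0, 247.0]), (265, [442.0, 261.0, 247.0]), (270, [441.0, 263.0, 248.0]), (275, [441.0, 266.0, 248.0]), (280, [440.0, 267.0, 249.0]), (285, [439.0, 269.0, 249.0]), (290, [439.0, 272.0, 250.0]), (295, [438.0, 274.0, 251.0])]
425 [(240, [321.0, 326.0, 1.0]), (245, [440.0, 253.0, 243.0]), (250, [441.0, 253.0, 248.0]), (255, [442.0, 254.0, 251.0]), (260, [444.0, 254.0, 256.0]), (265, [444.0, 255.0, 259.0]), (270, [443.0, 258.0, 258.0]), (275, [443.0, 259.0, 259.0]), (280, [443.0, 260.0, 261.0]), (285, [441.0, 263.0, 260.0]), (290, [441.0, 265.0, 261.0]), (295, [441.0, 266.0, 262.0])]
w5 [327.  81.] [[ 487.9 -276.1   71. ]]
w4 [361.6  93. ] [[ 488.8 -278.8   71. ]]
w1 [626.6 123.3] [[ 490.3 -272.4   71. ]]
w5 5287 [ 488.9 -279.4   70.4] [ 488.83823184 -279.23371228   70.71867437] [36.39854179 36.01747998  5.43581547]
w4 2467 [ 488.8 -279.    70.4] [ 488.64272767 -279.24889843   70.4259503 ] [35.73780258 35.90335672  4.71438361]
```

Request:
servo_tool --rows '[{"fingers":8.5,"x":-0.2,"y":0.2,"z":3.0,"turn":0},{"fingers":8.5,"x":-0.13,"y":0.12,"z":3.8,"turn":0},{"fingers":8.5,"x":0,"y":0,"z":3.6,"turn":0},{"fingers":8.5,"x":0,"y":0,"z":2.6,"turn":0},{"fingers":8.5,"x":0,"y":0,"z":1.4,"turn":0},{"fingers":8.5,"x":0,"y":0,"z":0.5,"turn":0},{"fingers":8.5,"x":0,"y":0,"z":0,"turn":0}]'

```text
clock: 15.17
position: [477.9, 275.6, 53.3]
ee_rot: [0.804, -0.595, -0.0, 0.001]
contact_force: [0.2, 0.2, 0.3]
gripper_width: 85.0
```

Run:
```python
from h import *
s=arm.read_state();print(s['position'].round(1),s['clock'],s['contact_force'].round(2))
p,d,m=grab('side','sd7')
a=cv2.resize(p[100:210,220:360],None,fx=5,fy=5,interpolation=cv2.INTER_CUBIC)
cv2.imwrite('pics/crop7.png',cv2.cvtColor(a,cv2.COLOR_RGB2BGR))
```

```text
[477.9 275.6  53.3] 15.1667 [0.17 0.2  0.32]
```

View pics/crop7.png

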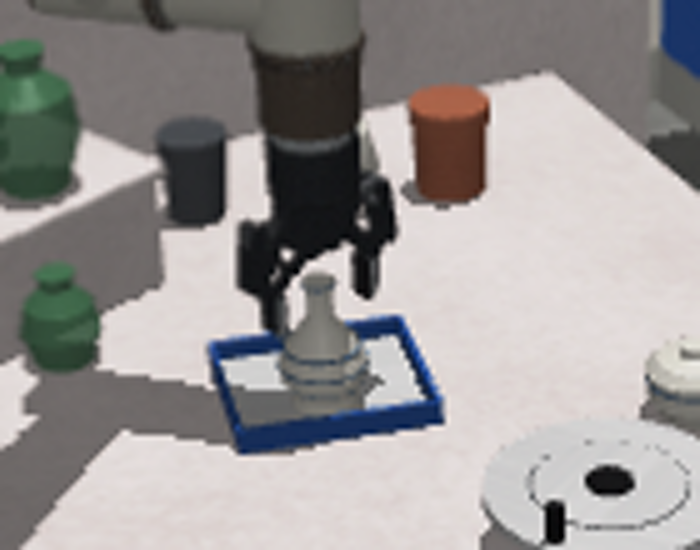

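Request:
servo_tool --rows '[{"fingers":5.0,"x":-0.3,"y":0,"z":-0.2,"turn":0},{"fingers":4.0,"x":0,"y":0,"z":0,"turn":0},{"fingers":3.5,"x":0,"y":0,"z":0,"turn":0},{"fingers":3.0,"x":0,"y":0,"z":0,"turn":0},{"fingers":2.0,"x":0,"y":0,"z":0,"turn":0},{"fingers":0,"x":0,"y":0,"z":0,"turn":0},{"fingers":0,"x":0,"y":0,"z":0,"turn":0},{"fingers":0,"x":0,"y":0,"z":0,"turn":0}]'

```text
clock: 15.88
position: [477.8, 280.1, 56.8]
ee_rot: [0.804, -0.595, 0.0, -0.001]
contact_force: [-1.9, -0.2, 6.3]
gripper_width: 27.2
```

Run:
```python
from h import *
s=arm.read_state();print(s['position'].round(1),s['clock'],s['contact_force'].round(2),s['gripper_width'])
p,d,m=grab('wrist','w8')
p,d,m=grab('side','sd8')
a=cv2.resize(p[100:210,220:360],None,fx=5,fy=5,interpolation=cv2.INTER_CUBIC)
cv2.imwrite('pics/crop8.png',cv2.cvtColor(a,cv2.COLOR_RGB2BGR))
```

```text
[477.8 280.1  56.8] 15.8833 [-1.88 -0.16  6.31] 27.15870897884706
```

View pics/crop8.png

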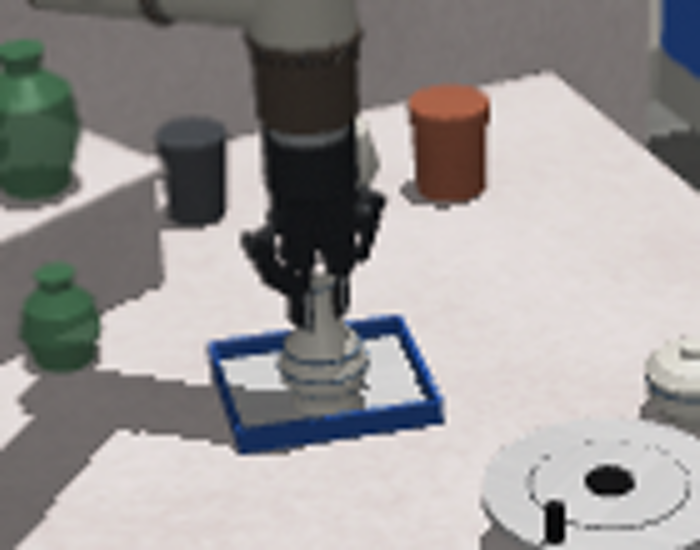

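View pics/w8.png

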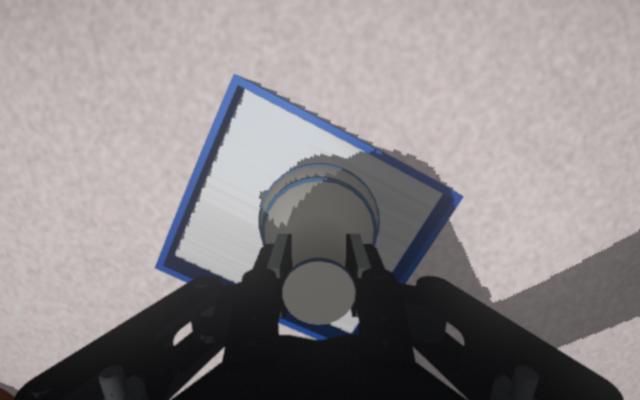

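Run:
```python
from h import *
P,W=cloud('w8')
for u in (272,284,354,366): print(u,[(v,W[v,u].round(0).tolist()) for v in range(230,290,5)])
print([ (v,W[v,319].round(0).tolist()) for v in range(195,330,6)])
w=W.reshape(-1,3);w=w[np.isfinite(w[:,0])];k=w[(abs(w[:,2]-119)<3)&(np.hypot(w[:,0]-478,w[:,1]-279)<16)];print(k.mean(0),k.min(0),k.max(0))
```

```text
272 [(230, [503.0, 282.0, 67.0]), (235, [503.0, 284.0, 68.0]), (240, [502.0, 287.0, 68.0]), (245, [501.0, 280.0, 88.0]), (250, [500.0, 276.0, 100.0]), (255, [499.0, 276.0, 105.0]), (260, [499.0, 275.0, 111.0]), (265, [498.0, 276.0, 113.0]), (270, [497.0, 274.0, 120.0]), (275, [497.0, 274.0, 122.0]), (280, [496.0, 274.0, 127.0]), (285, [496.0, 273.0, 130.0])]
284 [(230, [497.0, 277.0, 74.0]), (235, [497.0, 275.0, 85.0]), (240, [496.0, 275.0, 91.0]), (245, [495.0, 274.0, 97.0]), (250, [495.0, 274.0, 101.0]), (255, [494.0, 274.0, 105.0]), (260, [494.0, 274.0, 110.0]), (265, [493.0, 274.0, 114.0]), (270, [493.0, 276.0, 114.0]), (275, [492.0, 277.0, 116.0]), (280, [492.0, 279.0, 117.0]), (285, [491.0, 280.0, 119.0])]
354 [(230, [463.0, 266.0, 74.0]), (235, [465.0, 265.0, 85.0]), (240, [465.0, 265.0, 92.0]), (245, [465.0, 266.0, 95.0]), (250, [466.0, 265.0, 102.0]), (255, [467.0, 265.0, 106.0]), (260, [467.0, 266.0, 109.0]), (265, [468.0, 266.0, 115.0]), (270, [467.0, 267.0, 116.0]), (275, [467.0, 269.0, 116.0]), (280, [466.0, 271.0, 116.0]), (285, [466.0, 272.0, 119.0])]
366 [(230, [455.0
[... 441 characters left out ...]
63.0, 75.0]), (219, [482.0, 264.0, 80.0]), (225, [482.0, 266.0, 82.0]), (231, [481.0, 268.0, 85.0]), (237, [481.0, 269.0, 90.0]), (243, [481.0, 268.0, 97.0]), (249, [481.0, 269.0, 102.0]), (255, [481.0, 269.0, 108.0]), (261, [482.0, 267.0, 117.0]), (267, [481.0, 268.0, 119.0]), (273, [480.0, 270.0, 120.0]), (279, [480.0, 273.0, 118.0]), (285, [479.0, 276.0, 118.0]), (291, [478.0, 278.0, 118.0]), (297, [477.0, 281.0, 118.0]), (303, [476.0, 283.0, 118.0]), (309, [476.0, 286.0, 118.0]), (315, [475.0, 289.0, 118.0]), (321, [474.0, 291.0, 119.0]), (327, [448.0, 376.0, 13.0])]
[478.15478859 278.52390419 118.38491125] [462.14676955 264.86601072 116.01647618] [493.91473242 293.67574668 121.86929831]
```

Request:
servo_tool --rows '[{"fingers":0,"x":0,"y":0,"z":-0.3,"turn":0},{"fingers":0,"x":0,"y":0,"z":-0.6,"turn":0},{"fingers":0,"x":0,"y":0,"z":-1.0,"turn":0},{"fingers":0,"x":0,"y":0,"z":-1.2,"turn":0},{"fingers":0,"x":0,"y":0,"z":-1.0,"turn":0},{"fingers":0,"x":0,"y":0,"z":0,"turn":0}]'

```text
clock: 16.48
position: [478.6, 280.8, 99.3]
ee_rot: [0.804, -0.595, 0.001, -0.002]
contact_force: [0.9, 0.5, -1.2]
gripper_width: 24.4
```

Run:
```python
from h import *
s=arm.read_state();print(s['position'].round(1),s['clock'],s['contact_force'].round(2),s['wrist_torque'].round(3),s['gripper_width'])
p,d,m=grab('side','sd9')
a=cv2.resize(p[90:210,220:360],None,fx=5,fy=5,interpolation=cv2.INTER_CUBIC)
cv2.imwrite('pics/crop9.png',cv2.cvtColor(a,cv2.COLOR_RGB2BGR))
```

```text
[478.6 280.8  99.3] 16.4833 [ 0.85  0.55 -1.16] [ 0.049 -0.029  0.024] 24.43860388712267
```

View pics/crop9.png

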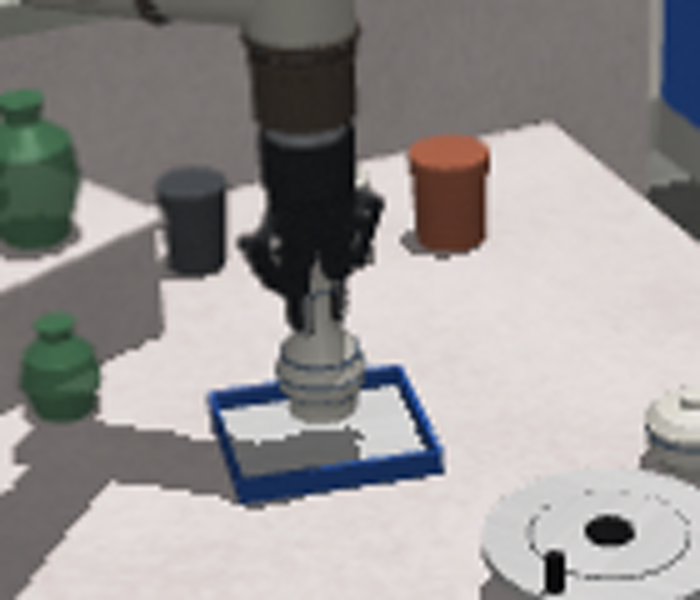

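Run:
```python
from h import *
s=arm.read_state();print(s['position'].round(1),s['gripper_width'])
p,d,m=grab('wrist','w10')
s=arm.read_state();print(s['position'].round(1),s['gripper_width'],s['contact_force'])
P,W=cloud('w10')
w=W.reshape(-1,3);w=w[np.isfinite(w[:,0])]
v,u=np.mgrid[:400,:640]
print([ (v,W[v,319].round(0).tolist()) for v in range(195,330,6)])
for u in (284,290,348,354): print(u,[(v,W[v,u].round(0).tolist()) for v in range(230,290,6)])
```

```text
[478.  280.3  98.1] 24.67940244492631
[477.3 279.8  97.1] 25.129663650701197 [-0.39928581 -0.04272515 -2.40783909]
[(195, [485.0, 256.0, 108.0]), (201, [484.0, 258.0, 112.0]), (207, [483.0, 261.0, 112.0]), (213, [483.0, 263.0, 116.0]), (219, [482.0, 264.0, 120.0]), (225, [482.0, 266.0, 123.0]), (231, [481.0, 268.0, 125.0]), (237, [481.0, 269.0, 132.0]), (243, [481.0, 269.0, 137.0]), (249, [481.0, 269.0, 144.0]), (255, [481.0, 269.0, 150.0]), (261, [482.0, 267.0, 158.0]), (267, [481.0, 270.0, 157.0]), (273, [480.0, 272.0, 158.0]), (279, [479.0, 274.0, 158.0]), (285, [479.0, 276.0, 159.0]), (291, [478.0, 280.0, 158.0]), (297, [477.0, 281.0, 159.0]), (303, [476.0, 284.0, 159.0]), (309, [476.0, 287.0, 159.0]), (315, [475.0, 290.0, 158.0]), (321, [474.0, 292.0, 159.0]), (327, [435.0, 418.0, 0.0])]
284 [(230, [497.0, 277.0, 115.0]), (236, [496.0, 275.0, 128.0]), (242, [496.0, 274.0, 135.0]), (248, [495.0, 274.0, 140.0]), (254, [495.0, 275.0, 146.0]), (260, [494.0, 275.0, 151.0]), (266, [494.0, 274.0, 156.0]), (272, [493.0, 275.0, 159.0]), (278, [492.0, 278.0, 158.0]), (284, [492.0, 280.0, 
[... 223 characters left out ...]
 (272, [491.0, 275.0, 158.0]), (278, [490.0, 277.0, 158.0]), (284, [489.0, 281.0, 156.0])]
348 [(230, [466.0, 267.0, 117.0]), (236, [468.0, 266.0, 128.0]), (242, [468.0, 266.0, 134.0]), (248, [469.0, 266.0, 140.0]), (254, [469.0, 267.0, 145.0]), (260, [468.0, 270.0, 144.0]), (266, [467.0, 272.0, 146.0]), (272, [469.0, 269.0, 157.0]), (278, [469.0, 271.0, 158.0]), (284, [468.0, 273.0, 158.0])]
354 [(230, [463.0, 267.0, 115.0]), (236, [465.0, 265.0, 128.0]), (242, [465.0, 265.0, 134.0]), (248, [466.0, 266.0, 140.0]), (254, [466.0, 266.0, 145.0]), (260, [467.0, 266.0, 151.0]), (266, [468.0, 266.0, 156.0]), (272, [467.0, 268.0, 158.0]), (278, [466.0, 270.0, 158.0]), (284, [466.0, 273.0, 158.0])]
```

View pics/w10.png

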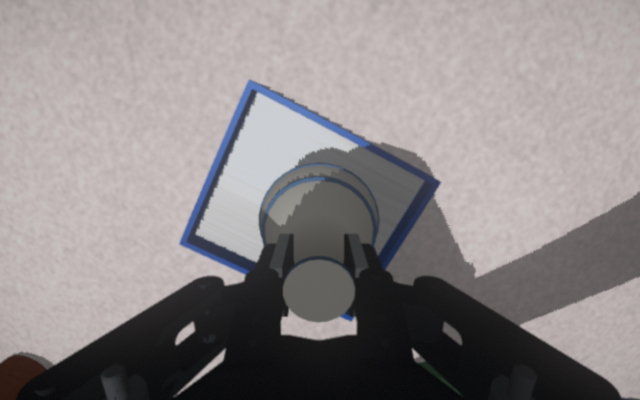

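Request:
servo_tool --rows '[{"fingers":0,"x":0,"y":0,"z":-1.5,"turn":0},{"fingers":0,"x":0.5,"y":0.14,"z":-2.2,"turn":0},{"fingers":0,"x":1.0,"y":0.29,"z":-2.2,"turn":0},{"fingers":0,"x":1.8,"y":0.51,"z":-1.6,"turn":0},{"fingers":0,"x":2.6,"y":0.74,"z":-0.5,"turn":0},{"fingers":0,"x":2.6,"y":0.74,"z":0,"turn":0},{"fingers":0,"x":2.6,"y":0.74,"z":0,"turn":0},{"fingers":0,"x":2.6,"y":0.74,"z":0,"turn":0},{"fingers":0,"x":2.6,"y":0.74,"z":0,"turn":0},{"fingers":0,"x":2.6,"y":0.74,"z":0,"turn":0}]'

```text
clock: 17.42
position: [480.1, 81.8, 176.0]
ee_rot: [0.804, -0.595, -0.001, 0.001]
contact_force: [0.6, -0.5, -2.0]
gripper_width: 25.0
```

Request:
servo_tool --rows '[{"fingers":0,"x":2.8,"y":0.8,"z":0,"turn":0},{"fingers":0,"x":2.8,"y":0.8,"z":0,"turn":0},{"fingers":0,"x":2.8,"y":0.8,"z":0,"turn":0},{"fingers":0,"x":2.8,"y":0.8,"z":0,"turn":0},{"fingers":0,"x":2.8,"y":0.8,"z":0,"turn":0},{"fingers":0,"x":2.8,"y":0.8,"z":0,"turn":0},{"fingers":0,"x":2.8,"y":0.8,"z":0,"turn":0},{"fingers":0,"x":2.8,"y":0.8,"z":0,"turn":0},{"fingers":0,"x":2.8,"y":0.8,"z":0,"turn":0},{"fingers":0,"x":2.8,"y":0.8,"z":0,"turn":0}]'

```text
clock: 18.25
position: [485.3, -209.1, 175.8]
ee_rot: [0.804, -0.595, -0.001, 0.0]
contact_force: [1.7, 0.4, -0.5]
gripper_width: 24.7
```

Request:
servo_tool --rows '[{"fingers":0,"x":2.2,"y":0.62,"z":0,"turn":0},{"fingers":0,"x":1.8,"y":0.5,"z":0,"turn":0},{"fingers":0,"x":1.3,"y":0.37,"z":0,"turn":0},{"fingers":0,"x":0.8,"y":0.23,"z":0,"turn":0},{"fingers":0,"x":0.5,"y":0.14,"z":0,"turn":0},{"fingers":0,"x":0.3,"y":0.09,"z":0,"turn":0},{"fingers":0,"x":0,"y":0,"z":0,"turn":0},{"fingers":0,"x":0,"y":0,"z":0,"turn":0}]'

```text
clock: 18.92
position: [487.6, -279.0, 176.7]
ee_rot: [0.804, -0.595, -0.0, -0.0]
contact_force: [-0.7, -1.4, -1.9]
gripper_width: 24.8
```

```bash
python3 - <<'E'
from h import *
for t in ('w10',):
    P,W=cloud(t);w=W[240:330,275:362].reshape(-1,3);k=w[(abs(w[:,2]-158.5)<2.5)];print(t,len(k),k.mean(0).round(1),k.min(0),k.max(0))
s=arm.read_state();print(s['joints'].round(3),s['position'].round(1),s['clock'],s['contact_force'].round(2),s['ee_rot'].round(4),s['gripper_width'])
p,d,m=grab('wrist','w11')
P,W=cloud('w11');w=W[240:335,275:365].reshape(-1,3);z=np.nanmedian(W[285:310,310:330,2]);k=w[(abs(w[:,2]-z)<2.5)];print('w11',z,len(k),k.mean(0).round(1),k.min(0),k.max(0))
for c in ('side','scene'):
    p,d,m=grab(c,c[:2]+'11')
E
python3 - <<'E'
import cv2
a=cv2.imread('pics/si11.png')[130:290,280:440];cv2.imwrite('pics/c11a.png',cv2.resize(a,None,fx=3.7,fy=3.7,interpolation=2))
a=cv2.imread('pics/sc11.png')[90:220,220:380];cv2.imwrite('pics/c11b.png',cv2.resize(a,None,fx=4,fy=4,interpolation=2))
E
```

```text
w10 4217 [478.2 278.6 158.3] [460.77022464 265.06785588 156.01734855] [496.81655973 295.15044825 160.93890858]
[-0.231  0.304 -0.198 -0.    -1.07   0.528] [ 487.6 -279.   176.7] 18.9167 [-0.68 -1.41 -1.9 ] [ 8.038e-01 -5.949e-01 -2.000e-04 -0.000e+00] 24.836208076098696
w11 236.9645627954998 4241 [ 488.  -280.6  236.8] [ 470.50466736 -295.14243735  234.4671126 ] [ 506.67543704 -264.10165649  239.44327164]
```

View pics/w11.png

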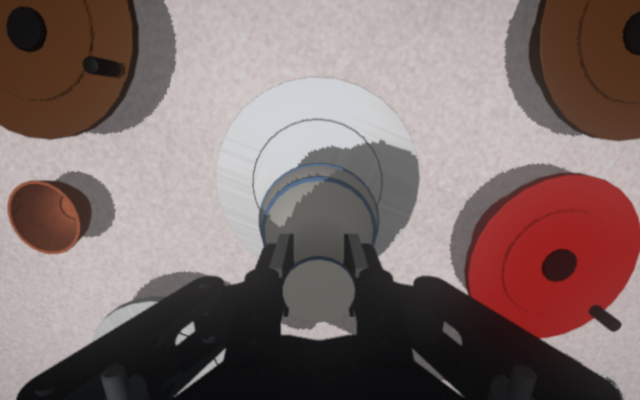

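View pics/c11a.png

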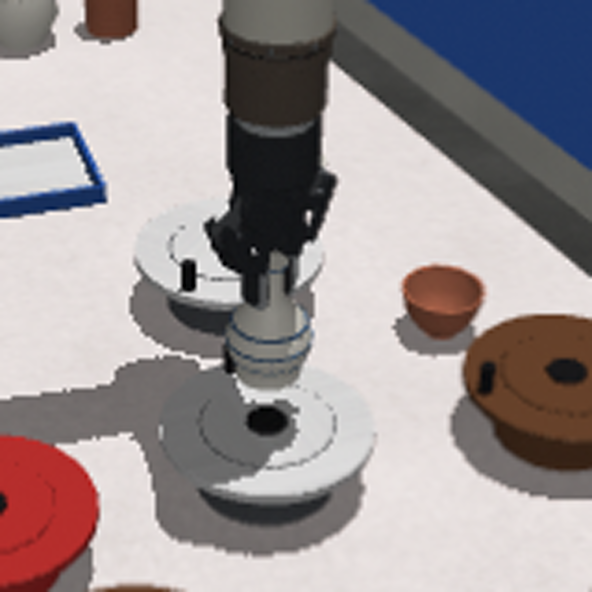

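View pics/c11b.png

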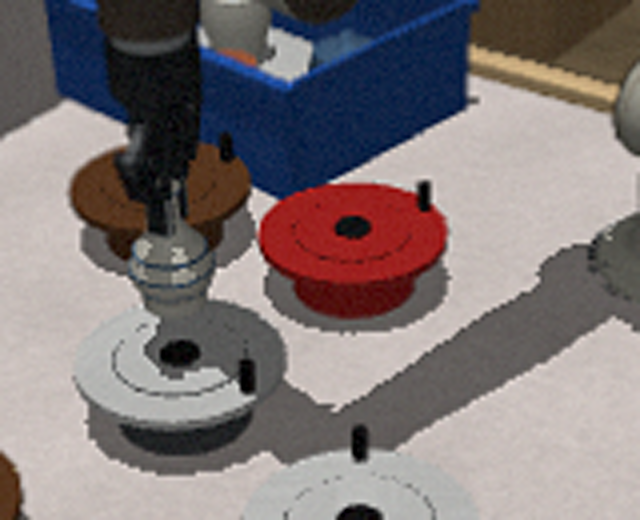

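Run:
```python
from h import *
for t,tcp in (('w6',[481.7,276.8,203.3]),('w8',[477.8,280.1,56.8]),('w10',[478.0,280.3,98.1]),('w11',[487.6,-279.0,176.7])):
    P,W=cloud(t); w=W.reshape(-1,3);w=w[np.isfinite(w[:,0])]
    c=np.array(tcp[:2])+[0.3,-1.6]; zz=tcp[2]+60.3
    if t=='w6': c=np.array([477.8,278.9]);zz=118.4
    for i in range(30):
        k=w[(np.hypot(w[:,0]-c[0],w[:,1]-c[1])<13.2)&(abs(w[:,2]-zz)<2.5)];c=k[:,:2].mean(0);zz=k[:,2].mean()
    A=np.c_[k[:,:2]-c,np.ones(len(k))];s=np.linalg.lstsq(A,k[:,2],rcond=None)[0]
    # rim circle: max extent per-direction
    q=w[(np.hypot(w[:,0]-c[0],w[:,1]-c[1])<17)&(abs(w[:,2]-zz)<1.5)]
    print(t,len(k),c.round(2),round(zz,1),'rel',(c-tcp[:2]).round(2),'slope deg',np.degrees(s[:2]).round(2),'std',(k[:,2]-A@s).std().round(2))
```

```text
w6 739 [478.11 277.52] 118.4 rel [-3.59  0.72] slope deg [-0.05 -0.09] std 0.69
w8 3193 [478.61 276.81] 118.4 rel [ 0.81 -3.29] slope deg [-0.29  0.87] std 0.63
w10 3128 [478.53 276.89] 158.3 rel [ 0.53 -3.41] slope deg [-0.15  0.82] std 0.62
w11 3117 [ 488.57 -282.22] 236.9 rel [ 0.97 -3.22] slope deg [-0.52  0.72] std 0.62
```

Run:
```python
from h import *
for t,tcp,zz in (('w6',[481.7,276.8],118.4),('w8',[477.8,280.1],118.4),('w10',[478.0,280.3],158.3),('w11',[487.6,-279.0],236.9)):
    P,W=cloud(t); w=W.reshape(-1,3);w=w[np.isfinite(w[:,0])&(abs(w[:,2]-zz)<2.2)]
    r=w[:,:2]-tcp; a=np.radians(-73); X=np.array([np.cos(a),np.sin(a)]);Y=np.array([X[1],-X[0]])
    x=r@X;y=r@Y
    if t=='w6': x+=3;y-=3.4
    m=(abs(x)<20)&(abs(y)<20)
    print(t,[ (yy,x[m&(abs(y-yy)<1.2)].min().round(1),x[m&(abs(y-yy)<1.2)].max().round(1)) for yy in (-8,-4,0,4,8)],[ (xx,y[m&(abs(x-xx)<1.2)].min().round(1),y[m&(abs(x-xx)<1.2)].max().round(1)) for xx in (-10,-6,-2)])
```

```text
w6 [(-8, np.float64(-12.6), np.float64(11.9)), (-4, np.float64(-13.8), np.float64(13.5)), (0, np.float64(-14.4), np.float64(13.4)), (4, np.float64(-13.7), np.float64(13.0)), (8, np.float64(-11.7), np.float64(11.4))] [(-10, np.float64(-11.2), np.float64(10.9)), (-6, np.float64(-12.9), np.float64(12.6)), (-2, np.float64(-13.8), np.float64(13.3))]
w8 [(-8, np.float64(-11.9), np.float64(12.9)), (-4, np.float64(-13.3), np.float64(14.6)), (0, np.float64(-13.7), np.float64(15.2)), (4, np.float64(-13.0), np.float64(14.6)), (8, np.float64(-11.4), np.float64(13.3))] [(-10, np.float64(-15.3), np.float64(15.1)), (-6, np.float64(-14.9), np.float64(15.5)), (-2, np.float64(-15.0), np.float64(15.3))]
w10 [(-8, np.float64(-11.6), np.float64(12.9)), (-4, np.float64(-13.0), np.float64(14.7)), (0, np.float64(-13.6), np.float64(15.2)), (4, np.float64(-12.9), np.float64(15.0)), (8, np.float64(-11.9), np.float64(13.2))] [(-10, np.float64(-14.4), np.float64(14.9)), (-6, np.float64(-14.0), np.float64(14.5)), (-2, np.float64(-14.0), np.float64(14.5))]
w11 [(-8, np.float64(-11.7), np.float64(12.9)), (-4, np.float64(-13.2), np.float64(14.7)), (0, np.float64(-13.9), np.float64(14.9)), (4, np.float64(-13.6), np.float64(14.6)), (8, np.float64(-11.6), np.float64(12.8))] [(-10, np.float64(-14.5), np.float64(14.7)), (-6, np.float64(-14.1), np.float64(14.4)), (-2, np.float64(-14.1), np.float64(14.3))]
```

Request:
servo_tool --rows '[{"fingers":0,"x":0,"y":-0.1,"z":0.8,"turn":0},{"fingers":0,"x":0,"y":0,"z":1.4,"turn":0},{"fingers":0,"x":0,"y":0,"z":1.3,"turn":0},{"fingers":0,"x":0,"y":0,"z":0.6,"turn":0},{"fingers":0,"x":0,"y":0,"z":0.2,"turn":0},{"fingers":0,"x":0,"y":0,"z":0,"turn":0},{"fingers":0,"x":0,"y":0,"z":0,"turn":0}]'

```text
clock: 19.65
position: [489.1, -279.4, 134.3]
ee_rot: [0.804, -0.595, 0.0, -0.0]
contact_force: [0.7, -0.6, -1.4]
gripper_width: 24.6
```

Run:
```python
from h import *
s=arm.read_state();print(s['joints'].round(3),s['position'].round(1),s['clock'],s['contact_force'].round(2),s['ee_rot'].round(4),s['gripper_width'])
p,d,m=grab('side','si12')
a=p[170:290,290:410];cv2.imwrite('pics/c12a.png',cv2.cvtColor(cv2.resize(a,None,fx=4.5,fy=4.5,interpolation=2),cv2.COLOR_RGB2BGR))
p,d,m=grab('scene','sc12')
a=p[120:220,220:320];cv2.imwrite('pics/c12b.png',cv2.cvtColor(cv2.resize(a,None,fx=5,fy=5,interpolation=2),cv2.COLOR_RGB2BGR))
```

```text
[-0.231  0.346 -0.253  0.    -0.971  0.527] [ 489.1 -279.4  134.3] 19.65 [ 0.73 -0.61 -1.42] [ 8.037e-01 -5.950e-01  5.000e-04 -0.000e+00] 24.56735308015118
```

View pics/c12a.png

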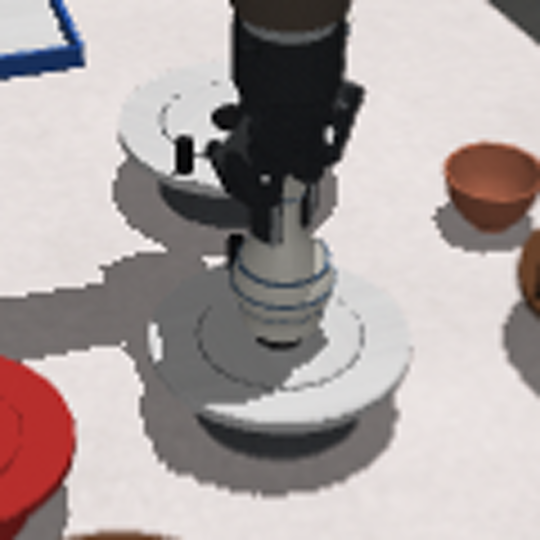

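View pics/c12b.png

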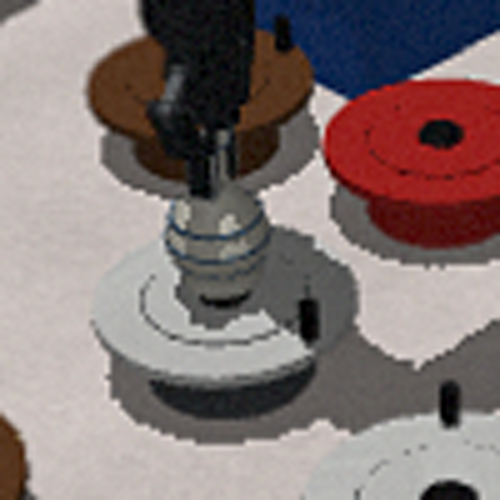

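Request:
servo_tool --rows '[{"fingers":0,"x":-0.05,"y":0,"z":0.3,"turn":0},{"fingers":0,"x":0,"y":0,"z":0.3,"turn":0},{"fingers":0,"x":0,"y":0,"z":0.25,"turn":0},{"fingers":0,"x":0,"y":0,"z":0.2,"turn":0},{"fingers":0,"x":0,"y":0,"z":0.15,"turn":0},{"fingers":0,"x":0,"y":0,"z":0,"turn":0}]'

```text
clock: 20.25
position: [488.1, -278.7, 121.3]
ee_rot: [0.804, -0.595, -0.0, 0.0]
contact_force: [-0.6, -0.7, -2.2]
gripper_width: 24.7
```

Request:
servo_tool --rows '[{"fingers":0,"x":0,"y":0,"z":0.1,"turn":0},{"fingers":0,"x":0,"y":0,"z":0.1,"turn":0},{"fingers":0,"x":0,"y":0,"z":0.1,"turn":0},{"fingers":0,"x":0,"y":0,"z":0,"turn":0}]'

```text
clock: 20.58
position: [488.3, -278.8, 118.6]
ee_rot: [0.804, -0.595, -0.0, 0.0]
contact_force: [0.4, -0.6, -2.7]
gripper_width: 24.7
```

Request:
servo_tool --rows '[{"fingers":0,"x":0,"y":0,"z":0.07,"turn":0},{"fingers":0,"x":0,"y":0,"z":0.07,"turn":0},{"fingers":0,"x":0,"y":0,"z":0,"turn":0}]'

```text
clock: 20.83
position: [488.6, -278.9, 118.2]
ee_rot: [0.804, -0.595, 0.0, 0.0]
contact_force: [-2.4, 1.5, 2.8]
gripper_width: 25.0
```

Request:
servo_tool --rows '[{"fingers":2.8,"x":0,"y":0,"z":0,"turn":0},{"fingers":3.0,"x":0,"y":0,"z":0,"turn":0},{"fingers":3.5,"x":0,"y":0,"z":0,"turn":0},{"fingers":4.5,"x":0,"y":0,"z":0,"turn":0},{"fingers":6,"x":0,"y":0,"z":0,"turn":0},{"fingers":6,"x":0,"y":0,"z":0,"turn":0}]'

```text
clock: 21.33
position: [488.5, -278.8, 117.2]
ee_rot: [0.804, -0.595, -0.0, 0.0]
contact_force: [0.1, -0.1, 0.3]
gripper_width: 60.0
```

Run:
```python
from h import *
s=arm.read_state();print(s['position'].round(1),s['clock'],s['contact_force'].round(2),s['gripper_width'])
p,d,m=grab('wrist','w13')
p,d,m=grab('side','si13')
a=p[170:290,290:410];cv2.imwrite('pics/c13a.png',cv2.cvtColor(cv2.resize(a,None,fx=4.5,fy=4.5,interpolation=2),cv2.COLOR_RGB2BGR))
```

```text
[ 488.5 -278.8  117.2] 21.3333 [ 0.09 -0.05  0.34] 60.009267521396026
```

View pics/c13a.png

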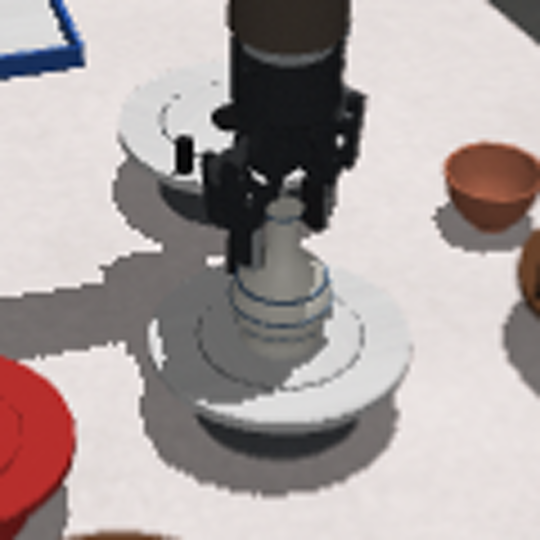

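View pics/w13.png

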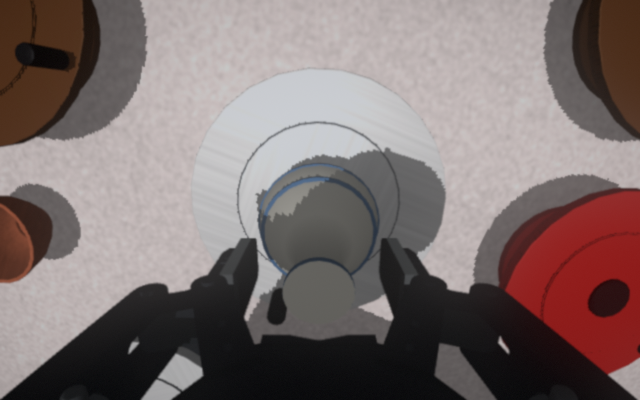

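Run:
```python
from h import *
P,W=cloud('w13')
w=W[285:326,262:290].reshape(-1,3);k=w[(w[:,2]>91)&(w[:,2]<99)];m=k.mean(0);print(len(k),m.round(1),k.min(0).round(1),k.max(0).round(1),np.degrees(np.arctan2(m[1]+279.3,m[0]-488.8)))
w=W[262:320,290:350].reshape(-1,3);k=w[abs(w[:,2]-178)<3];c=k.mean(0);s=np.linalg.lstsq(np.c_[k[:,:2]-c[:2],np.ones(len(k))],k[:,2],rcond=None)[0];print(c,np.degrees(s[:2]))
```

```text
277 [ 496.1 -198.9   93.9] [ 489.2 -205.3   91. ] [ 502.8 -191.7   95.7] 84.80375012605387
[ 488.60079299 -280.49798791  178.45957809] [-0.09302671  0.06629852]
```

Request:
servo_tool --rows '[{"fingers":6,"x":0,"y":0,"z":-1.0,"turn":0},{"fingers":6,"x":0,"y":0,"z":-2.5,"turn":0},{"fingers":6,"x":0,"y":0,"z":-3.5,"turn":0},{"fingers":6,"x":0,"y":0,"z":-3.5,"turn":0},{"fingers":6,"x":0,"y":0,"z":-2.0,"turn":0},{"fingers":0,"x":0,"y":0,"z":0,"turn":0}]'

```text
clock: 21.93
position: [491.2, -280.2, 249.4]
ee_rot: [0.804, -0.595, 0.006, -0.001]
contact_force: [0.5, -0.4, 0.4]
gripper_width: 49.1
```

Run:
```python
from h import *
s=arm.read_state();print(s['joints'].round(3),s['position'].round(1),s['clock'],s['contact_force'].round(2),s['gripper_width'])
p,d,m=grab('wrist','w14')
P,W=cloud('w14');w=W.reshape(-1,3);w=w[np.isfinite(w[:,0])]
r=np.hypot(w[:,0]-488.8,w[:,1]+279.3)
k=w[(r<18)&(w[:,2]>170)&(w[:,2]<190)];print('lip',len(k),k.mean(0).round(1),k.min(0).round(1),k.max(0).round(1))
k=w[(abs(r-82)<12)&(w[:,2]>92)&(w[:,2]<98)];m=k.mean(0);print('knob',len(k),m.round(1),np.degrees(np.arctan2(m[1]+279.3,m[0]-488.8)))
p,d,m=grab('side','si14')
a=p[150:290,270:430];cv2.imwrite('pics/c14a.png',cv2.cvtColor(cv2.resize(a,None,fx=4.,fy=4.,interpolation=2),cv2.COLOR_RGB2BGR))
```

```text
[-0.231  0.25  -0.085  0.002 -1.223  0.526] [ 491.2 -280.2  249.4] 21.9333 [ 0.55 -0.37  0.4 ] 49.056980596778665
lip 956 [ 488.6 -280.1  178.5] [ 474.5 -293.8  175.2] [ 502.4 -265.6  180.2]
knob 113 [ 495.7 -198.6   94.1] 85.09909935148562
```

View pics/c14a.png

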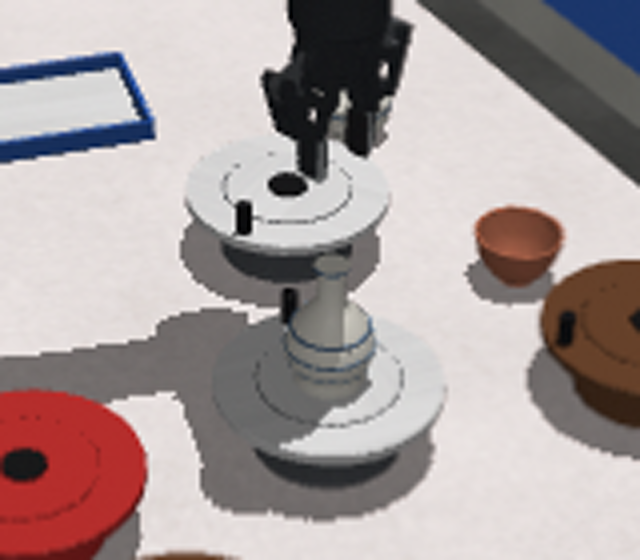

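View pics/w14.png

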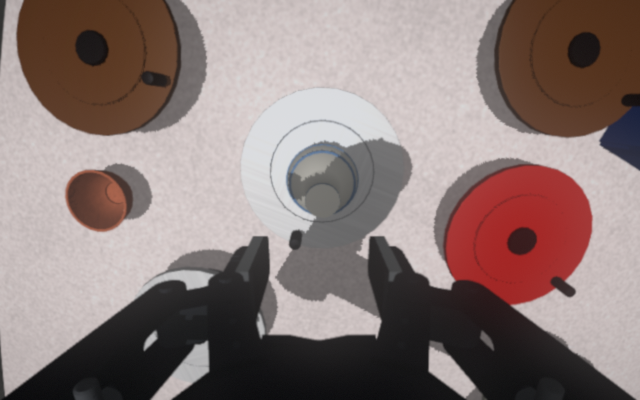

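The vase is seated: lip at z 178.5, level, on the axis. The knob is at 85°. I'll close the fingers, move back outboard and drop down behind the knob.

Request:
servo_tool --rows '[{"fingers":0,"x":-2.5,"y":0.07,"z":0,"turn":0},{"fingers":0,"x":-3.3,"y":0.07,"z":0,"turn":0},{"fingers":0,"x":-2.5,"y":0.06,"z":0,"turn":0},{"fingers":0,"x":-0.45,"y":0,"z":0.5,"turn":0},{"fingers":0,"x":0,"y":0,"z":3.5,"turn":0},{"fingers":0,"x":0,"y":0,"z":3.8,"turn":0},{"fingers":0,"x":0,"y":0,"z":3.5,"turn":0},{"fingers":0,"x":0,"y":0,"z":2.0,"turn":0},{"fingers":0,"x":0,"y":0,"z":0,"turn":0}]'

```text
clock: 22.78
position: [456.3, -195.0, 103.7]
ee_rot: [0.803, -0.596, -0.006, 0.003]
contact_force: [0.3, -0.2, -0.6]
gripper_width: -0.1
```

Run:
```python
from h import *
s=arm.read_state();print(s['joints'].round(3),s['position'].round(1),s['clock'],s['contact_force'].round(2),s['gripper_width'])
p,d,m=grab('wrist','w15')
P,W=cloud('w15');w=W.reshape(-1,3);w=w[np.isfinite(w[:,0])]
r=np.hypot(w[:,0]-488.8,w[:,1]+279.3)
k=w[(abs(r-82)<12)&(w[:,2]>92)&(w[:,2]<98)];m=k.mean(0);print('knob',len(k),m.round(1),np.degrees(np.arctan2(m[1]+279.3,m[0]-488.8)))
```

```text
[-0.077  0.283 -0.439 -0.002 -0.862  0.373] [ 456.3 -195.   103.7] 22.7833 [ 0.25 -0.24 -0.62] -0.13284093548611112
knob 403 [ 495.7 -198.3   94.2] 85.12613664617635
```

View pics/w15.png

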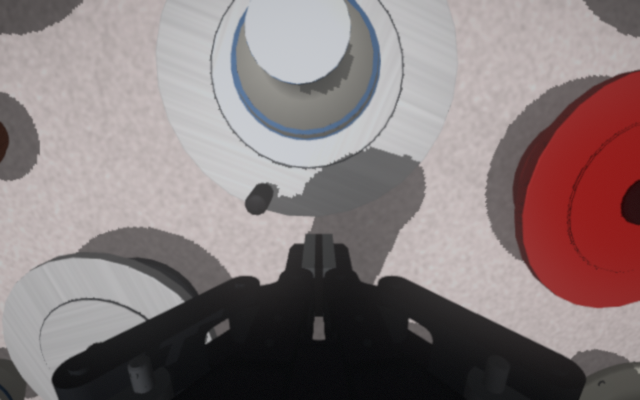

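Request:
servo_tool --rows '[{"fingers":0,"x":0.15,"y":-0.3,"z":1.5,"turn":0},{"fingers":0,"x":0.15,"y":-0.3,"z":2.0,"turn":0},{"fingers":0,"x":0,"y":0,"z":1.0,"turn":0},{"fingers":0,"x":0,"y":0,"z":0,"turn":0},{"fingers":0,"x":0,"y":0,"z":0,"turn":0}]'

```text
clock: 23.25
position: [468.0, -197.1, 65.1]
ee_rot: [0.804, -0.595, 0.0, 0.0]
contact_force: [0.4, -0.3, -1.0]
gripper_width: -0.1
```

Request:
servo_tool --rows '[{"fingers":0,"x":0,"y":0,"z":0.6,"turn":0},{"fingers":0,"x":0,"y":0,"z":0,"turn":0}]'

```text
clock: 23.42
position: [467.8, -196.8, 58.7]
ee_rot: [0.804, -0.595, 0.0, -0.0]
contact_force: [-0.1, 0.2, 0.2]
gripper_width: -0.0
```

Request:
servo_tool --rows '[{"fingers":0,"x":0,"y":-0.2,"z":0,"turn":1.4},{"fingers":0,"x":0.01,"y":-0.3,"z":0,"turn":2.0},{"fingers":0,"x":0.01,"y":-0.45,"z":0,"turn":3.0},{"fingers":0,"x":0.02,"y":-0.6,"z":0,"turn":4.0},{"fingers":0,"x":0.03,"y":-0.75,"z":0,"turn":5.1},{"fingers":0,"x":0.04,"y":-0.85,"z":0,"turn":5.7},{"fingers":0,"x":0.05,"y":-0.9,"z":0,"turn":6.1},{"fingers":0,"x":0.05,"y":-0.9,"z":0,"turn":6.1},{"fingers":0,"x":0,"y":-0.2,"z":0,"turn":1.0},{"fingers":0,"x":-0.2,"y":0.5,"z":0,"turn":0}]'

```text
clock: 24.25
position: [515.4, -194.1, 58.8]
ee_rot: [-0.592, 0.806, -0.001, 0.001]
contact_force: [-0.4, 0.4, 0.8]
gripper_width: 0.1
```

```bash
cat > k.py <<'E'
from h import *
import sys
def knob(t):
    P,W=cloud(t);w=W.reshape(-1,3);m0=np.isfinite(w[:,0])&(P.reshape(-1,3).max(1)<90);w=w[m0]
    r=np.hypot(w[:,0]-488.8,w[:,1]+279.3)
    k=w[(abs(r-82)<10)&(w[:,2]>92)&(w[:,2]<96.5)];m=k.mean(0);print(t,'knob',len(k),m.round(1),k.std(0).round(1),np.degrees(np.arctan2(m[1]+279.3,m[0]-488.8)).round(1))
s=arm.read_state();print(s['position'].round(1),s['clock'],s['contact_force'].round(2))
for t in sys.argv[1:]:
    c=arm.read_state()['clock'];grab('wrist',t);print(c);knob(t)
E
python3 k.py w16 w17
```

```text
[ 515.4 -194.1   58.8] 24.25 [-0.36  0.4   0.8 ]
24.25
w16 knob 860 [ 535.9 -215.9   94.2] [15.2  9.   0.9] 53.4
24.3
w17 knob 877 [ 536.9 -217.4   94.2] [17.6 10.6  1. ] 52.2
```

Request:
servo_tool --rows '[{"fingers":0,"x":-0.5,"y":0.5,"z":-1.5,"turn":0},{"fingers":0,"x":-0.8,"y":0.5,"z":-2.5,"turn":0},{"fingers":0,"x":-0.8,"y":0,"z":-3.0,"turn":0}]'

```text
clock: 24.6
position: [507.8, -170.1, 127.5]
ee_rot: [-0.592, 0.806, 0.002, -0.002]
contact_force: [1.0, -0.1, 0.4]
gripper_width: -0.0
```

```bash
python3 k.py w18
```

```text
[ 507.8 -170.1  127.5] 24.6 [ 1.02 -0.12  0.43]
24.6
w18 knob 330 [ 558.2 -237.6   94.4] [3.3 3.2 0.7] 31.0
```

Request:
servo_tool --rows '[{"fingers":0,"x":-2.5,"y":0,"z":-2.5,"turn":0},{"fingers":0,"x":-2.5,"y":0,"z":-2.5,"turn":0},{"fingers":0,"x":-1,"y":0,"z":-1.5,"turn":0},{"fingers":0,"x":0,"y":0,"z":0,"turn":0}]'

```text
clock: 24.98
position: [531.4, -111.9, 197.7]
ee_rot: [-0.594, 0.805, -0.003, 0.003]
contact_force: [0.4, 0.3, 0.8]
gripper_width: 0.1
```

```bash
python3 k.py w19
```

```text
[ 531.4 -111.9  197.7] 24.9833 [0.41 0.28 0.76]
24.9833
w19 knob 213 [ 563.2 -245.9   94.3] [3.1 3.3 0.7] 24.2
```

View pics/w16.png

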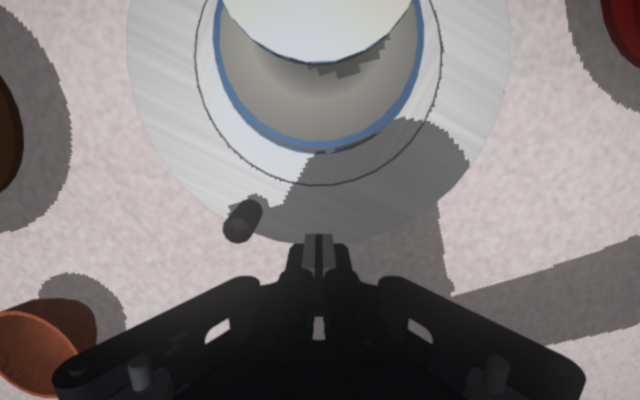

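View pics/w19.png

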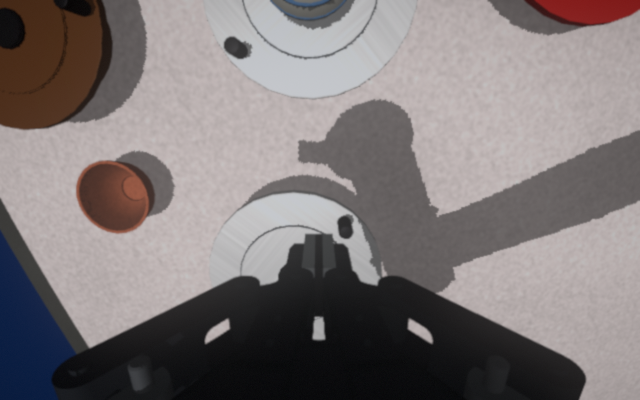

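Run:
```python
from h import *
for t,b in (('w16',(195,250,215,270)),('w17',(195,250,205,265))):
    P,W=cloud(t);w=W[b[0]:b[1],b[2]:b[3]].reshape(-1,3);k=w[(w[:,2]>92)&(w[:,2]<97)];m=k.mean(0);print(t,len(k),m.round(1),k.std(0).round(1),np.degrees(np.arctan2(m[1]+279.3,m[0]-488.8)).round(1))
s=arm.read_state();print(s['position'].round(1),s['clock'],s['contact_force'].round(2))
for c in ('side','scene'):
    p,d,m=grab(c,c+'20')
for t,reg in (('scene20',{'cup':(305,340,260,295),'bowl':(225,260,228,256),'jar':(468,494,215,247)}),):
    P,W=cloud(t);P0,W0=cloud('scene0')
    for n,(a,b,c,e) in reg.items():
        for X in (W0,W):
            w=X[c:e,a:b].reshape(-1,3);w=w[w[:,2]>15];print(n,w.min(0).round(),w.max(0).round())
p=cv2.imread('pics/side20.png')[150:290,270:430];cv2.imwrite('pics/c20.png',cv2.resize(p,None,fx=4,fy=4,interpolation=2))
```

```text
w16 684 [ 545.2 -220.9   94.2] [3.4 3.4 0.8] 46.0
w17 668 [ 547.8 -223.7   94.2] [3.3 3.4 0.8] 43.3
[ 529.7 -112.5  195.4] 25.0333 [ 0.99 -0.14 -0.3 ]
cup [705.  90.  17.] [781. 169.  69.]
cup [706.  91.  17.] [782. 169.  70.]
bowl [ 712. -198.   15.] [ 800. -115.   51.]
bowl [ 712. -199.   15.] [ 798. -114.   52.]
jar [258. 418.  15.] [342. 505.  87.]
jar [260. 419.  15.] [344. 505.  88.]
```

View pics/c20.png

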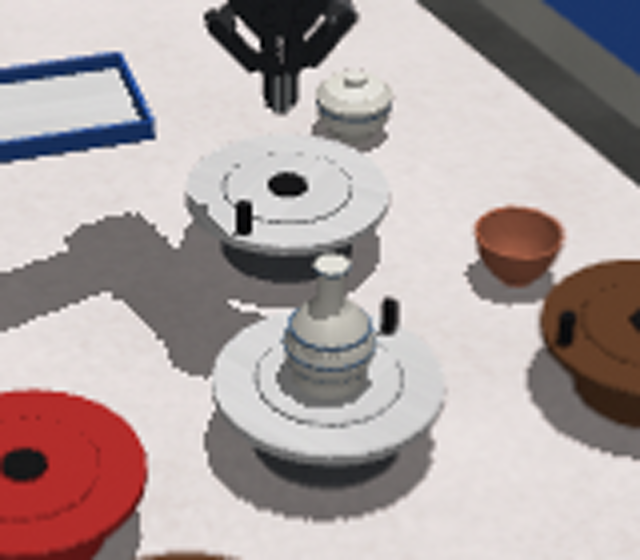

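View pics/scene20.png

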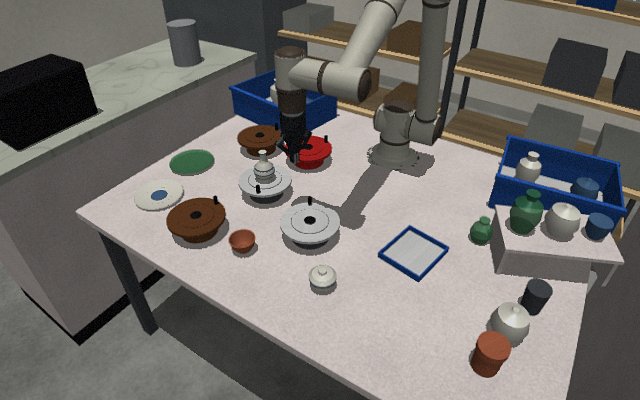

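```bash
python3 -c "
from bench import arm
print(arm.job_done())"
```

```text
the job is handed in; nothing more can be done
None
```

The job is done and handed in at about 25 s of the 72 s. The vase is seated on the free-running turntable, and that turntable ran on by itself after a light push.

- **Feeling the bearings:** The near turntable, at about (588, -18), dragged at 7–10 N over about 70°. The far one, at about (489, -279), ran free at 1 N or less over about 70°. My first pass at the near knob went over its top and moved nothing. The real finger tips sit about 26 mm above the reported TCP, so I lowered the tool and repeated the push.
- **Vase:** I gripped it with the fingers around its neck. The readings were 27 mm at first, then about 25 mm, so the pads seem to have held partly on the 28 mm lip or the shoulder rather than squarely on the 22 mm neck. Lip height relative to the TCP changed by about 1 mm on lifting, within measuring error, so I saw no clear slip. I set it down with about 5 N of contact.
- **Seating check:** The lip stood at 178.5 mm, which matches the foot fully down. The lip was level to 0.1° and within about 1 mm of the axis.
- **Last push:** At release the knob was moving at about 75 mm/s. With the fingers clear it ran on from 46° to 24° over 0.73 s.
- **Other crockery:** The cup, bowl and jar measured within 2 mm of their starting places. The arm touched nothing at hand-in.

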